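# Trace a pump cam's edge with a sprung probe

## Robot

A 7-joint arm with a two-finger parallel gripper is mounted at the origin on the work surface; the furniture and walls round the work are solid. World frame = base frame: x ahead of the robot, y to its left, z up, the work surface at z = 0. Lengths are in m, angles in degrees, forces in N, time in s.
With the tool pointing down it reaches from about 0.425 to 0.925 m from the base axis. Payload 6.8 kg.
Tool frame: the origin (TCP) lies midway between the tips of the shut fingers; the grasp point (between the pads) lies 19 mm behind it; y points along the fingers, x is the direction in which the jaws open and shut, and the axes are right-handed (so a half turn about y gives the same grasp; the last joint's range is limited). The gripper opens to 85 mm and grips with 20 to 120 N. Pads are 22 mm wide; open, the fingers measure 114 mm over their backs; the gripper's body (76 mm by 85 mm) begins 54 mm behind the grasp point. The pads swing forward as they close: fully open they stand 13 mm farther back than shut.
Start: joints at [67.26, 27.33, 1.283, 89.118, -0.659, 63.558, -4.761], TCP at [0.192, -0.647, 0.231] pointing down, gripper open.
Joint ranges: [-169.35, 169.35], [-19.33, 120.38], [-80.79, 83.38], [13.8, 139.57], [-78.32, 258.32], [9.67, 109.79], [-169.56, 169.56]. Speed limits (degrees/s): [136.94, 136.94, 180, 180, 180, 180, 180].

## Interface

Orientations are given as a 3x3 rotation matrix whose columns are the frame's x, y, z axes.
In Python, from plant import read_state, camera, job_done gives the robot as it stands. The module is installed in compiled form; this text tells all that it offers.
- The arm moves only by the tool drive_tool, never from a script. Its arguments are lists of equal length, an entry for each row: "translation": the shift along the tool's x, y, z each as a share of 0.3 m, from -1 to 1, a list of three; "turn": the turn, a rotation vector about the tool's x, y, z each as a share of pi/4 rad, from -1 to 1, a list of three; "grip": the closure, from -1 (fully open) to 1 (shut), so that 0 is half open. A call has 1 to 20 rows; each row is the pose to reach, as a shift and turn from the pose commanded when the call began, along the tool's axes at that moment; what a row does not reach only later rows make up. A row lasts 1/10 s, in which the tool goes at most 50 mm and 8.59 degrees, less where a joint would pass 70% of its speed; a pose out of reach is approached as far as the arm can. A call with a number of a shift or a turn outside -1 to 1 is refused whole. A call with a gripper value outside its range is refused whole. The fingers move at their own pace and stop on an object; "grip_force" is the grip in N (left out, the last holds). Time passes only in rows, so rows that repeat a pose let the fingers close. It gives the time, the measured TCP pose, the force and the opening at its end, in the units of the state.
- read_state(): the state, without advancing time (a new reading comes with each control period).
- camera(name): name is "scene" or "side" or "wrist"; returns a dict with "color" (384x512x3 uint8, red, green, blue), "depth" (384x512 float32, m along the optical axis (not along the pixel's ray), 0 where there is no reading), "K" (3x3 intrinsics, pixels), "cam_to_world" (4x4, takes a point from camera to world coordinates); the wrist camera has in their place "tool_from_camera" (4x4, takes a point from camera to tool coordinates, whose origin is the TCP and whose axes are the tool frame's). Camera axes: x right, y down, z forward; pixel columns grow to the right and rows downward; lengths in m; the calibration is good to about 2 mm. A picture is of the moment at which its call begins: read the wrist's pose just before it.
- job_done(): hands the job in, once; it reports no verdict.
The state is a dict: "clock": time; "q": joint angles; "qvel": joint speeds; "effort": joint torques, N m; "tcp_pos": TCP position; "tool_rot": TCP orientation; "wrist_force": force on the tool from outside, world axes, zero at the start; "moment": the same for the moment, N m; "gripper_width": finger opening in m.
Only numpy, scipy, OpenCV 4.12 (cv2) and the standard library are available. Lean on these libraries where they do the work, as an engineer would, in place of code of your own. Each camera call takes 0.05 s, during which the arm holds its last target.

## Task

Take the tracing probe by its black handle out of its fork, keep it upright, and run its steel pin along the whole wavy edge of the cam, starting at the green dot and ending at the red dot, with the pin lightly pressed on the edge all the way round both lobes and into the hollows and never leaving it in between. Then hang the probe back in its fork by the collar, midway along the prongs, upright, and let go. Leave the beaker, the timer and the tape where they are.

Things in the scene. Friction and masses are not known exactly. Their poses are not given: they have to be found in the camera images.
- cam: Fixed linear cam: bright steel plate 179 mm long (y) and 14 mm thick, top 59 mm above the bench, on a grey riser with a dark foot. Origin on the bench; z up. Its wavy edge with two lobes faces -x (straight back edge at x = +32 mm) and overhangs: free below, riser front at x = -8, foot front (10 mm high) at x = -18 mm. The edge joins smoothly; flanks up to 45 degrees.
- stand: Fixed stand: dark foot 90 x 84 x 10 mm, a post at its +x side carrying a level aluminium U-fork, top 78 mm above the bench. Two prongs along x, 14 mm wide, 8 mm thick, 40 mm apart, open toward the stand's -x; prong ends at x = -28, closed end of the gap at x = +22 mm. Origin on the bench under the seat; z up.
- seat (a point): Point on the level of the fork's top, midway between the prongs, where the centre of the collar's underside belongs.
- probe: Tracing probe, about 0.18 kg, hanging upright in the fork, any yaw. Origin: centre of the collar's underside; z up. Aluminium collar, 52 mm diameter, 0 to 8 mm above the origin; black cylindrical handle to grip, 26 mm diameter, 8 to 70 mm above it; black rubber bellows, 32 mm diameter, 0 to 20 mm below it, and the steel pin below that.
- stylus: The probe's steel pin, 8 mm diameter, round end, to 60 mm below the collar. Spring-centred: it floats sideways any way, parallel to the handle, up to 9 mm before hard stops; about 0.4 N per mm. With the handle's axis over the edge line the pin is pushed 4 mm off centre and presses with about 1.6 N. Any height of its side may touch. Origin: collar's underside, on the pin's axis.
- stylus_tip (a point): The lowest point of the pin, on the pin's axis, 60 mm below the collar's underside (18 mm above the bench in the fork).
- start (a point): Point on the worked edge at the green dot (10 mm, on the plate's top), half-way up the plate (52 mm above the bench); in the cam's frame x = -28, y = 79.3 mm. The edge is straight here, at x = -28 from y = 89 (the plate's end) to 69.3 mm.
- edge1 (a point): Point on the worked edge in the first hollow, at half the plate's thickness (52 mm above the bench); in the cam's frame x = -31.4, y = 58.2 mm.
- edge2 (a point): Point on the worked edge at the top of the first lobe, at half the plate's thickness (52 mm above the bench); in the cam's frame x = -40.2, y = 41.5 mm.
- edge3 (a point): Point on the worked edge on the flank down from the first lobe, at half the plate's thickness (52 mm above the bench); in the cam's frame x = -31.2, y = 20.9 mm.
- edge4 (a point): Point on the worked edge in the middle hollow, at half the plate's thickness (52 mm above the bench); in the cam's frame x = -26.6, y = 1.6 mm.
- edge5 (a point): Point on the worked edge on the flank up to the second lobe, at half the plate's thickness (52 mm above the bench); in the cam's frame x = -38.6, y = -18.9 mm.
- edge6 (a point): Point on the worked edge near the top of the second lobe, at half the plate's thickness (52 mm above the bench); in the cam's frame x = -42.4, y = -37.9 mm.
- edge7 (a point): Point on the worked edge in the last hollow, at half the plate's thickness (52 mm above the bench); in the cam's frame x = -31.4, y = -58.2 mm.
- finish (a point): Point on the worked edge at the red dot (10 mm, on the plate's top), half-way up the plate; in the cam's frame x = -28, y = -79.3 mm. The edge is straight here, at x = -28 from y = -69.3 to -89 mm (the plate's end).
- arc1 (a point): Centre of the edge's hollow arc of radius 20 mm; in the cam's frame x = -48, y = 69.3 mm (in the open in front of the edge); 52 mm above the bench. The edge follows this arc from y = 69.3 to 55.2 mm in the cam's frame.
- arc2 (a point): Centre of the edge's lobe arc of radius 22 mm; in the cam's frame x = -18.3, y = 39.6 mm (inside the plate); 52 mm above the bench. The edge follows this arc from y = 55.2 to 24.0 mm in the cam's frame.
- arc3 (a point): Centre of the edge's hollow arc of radius 26 mm; in the cam's frame x = -52.2, y = 5.7 mm (in the open in front of the edge); 52 mm above the bench. The edge follows this arc from y = 24.0 to -12.7 mm in the cam's frame.
- arc4 (a point): Centre of the edge's lobe arc of radius 30 mm; in the cam's frame x = -12.6, y = -33.9 mm (inside the plate); 52 mm above the bench. The edge follows this arc from y = -12.7 to -55.2 mm in the cam's frame.
- arc5 (a point): Centre of the edge's hollow arc of radius 20 mm; in the cam's frame x = -48, y = -69.3 mm (in the open in front of the edge); 52 mm above the bench. The edge follows this arc from y = -55.2 to -69.3 mm in the cam's frame.
- beaker: Bystander: empty glass beaker, 57 mm diameter, 71 mm high; origin at the centre of its underside.
- timer: Bystander: grey digital timer lying flat, 60 x 62 x 20 mm; origin at the centre of its underside.
- tape: Bystander: roll of blue labelling tape lying flat, 55 mm diameter, 19 mm high; origin at the centre of its underside.
Things that resemble listed ones, but are neither listed nor needed, are in the scene too. Leave any orange look-alike of the probe alone. Leave any yellow look-alike of the stand alone.

How it is judged (in metres and radians):
On the way, in this order (a step that is already met when the one before it is completed fails the run):
1. the pin touches the cam's edge at the green dot, on the straight lead-in (horizontal distance between stylus_tip and start below 0.009 m and contact force between stylus and cam above 0.25 N), for 0.1 s.
2. the pin touches the cam's edge in the first hollow (horizontal distance between stylus_tip and edge1 below 0.009 m and contact force between stylus and cam above 0.25 N), for 0.1 s.
3. the pin touches the cam's edge at the top of the first lobe (horizontal distance between stylus_tip and edge2 below 0.009 m and contact force between stylus and cam above 0.25 N), for 0.1 s.
4. the pin touches the cam's edge on the flank down from the first lobe (horizontal distance between stylus_tip and edge3 below 0.009 m and contact force between stylus and cam above 0.25 N), for 0.1 s.
5. the pin touches the cam's edge in the middle hollow (horizontal distance between stylus_tip and edge4 below 0.009 m and contact force between stylus and cam above 0.25 N), for 0.1 s.
6. the pin touches the cam's edge on the flank up to the second lobe (horizontal distance between stylus_tip and edge5 below 0.009 m and contact force between stylus and cam above 0.25 N), for 0.1 s.
7. the pin touches the cam's edge near the top of the second lobe (horizontal distance between stylus_tip and edge6 below 0.009 m and contact force between stylus and cam above 0.25 N), for 0.1 s.
8. the pin touches the cam's edge in the last hollow (horizontal distance between stylus_tip and edge7 below 0.009 m and contact force between stylus and cam above 0.25 N), for 0.1 s.
9. the pin touches the cam's edge at the red dot, on the straight lead-out (horizontal distance between stylus_tip and finish below 0.009 m and contact force between stylus and cam above 0.25 N), for 0.1 s.
At the end, for the whole second after the job is handed in: After the whole edge has been traced from green to red, the probe hangs released, upright within about 5 degrees and at rest, with its collar on the fork, the collar's centre within 12 mm of the seat point (distance between probe and seat below 0.012 m and z of probe in the frame of stand above 0.075 m and angle between probe's own z axis and vertical below 0.08 rad and linear speed of probe below 0.02 m/s and contact force between probe and stand above 0.5 N); the robot touches nothing.
It fails at once if during the run the pin comes off the edge: with its tip lower than the cam's top and between the first and the last hollow, it stands more than 6 mm clear in front of the edge (up to 18 mm) (z of stylus_tip in the frame of cam below 0.057 m and ((y of stylus_tip in the frame of cam between 0.055 and 0.064 m and horizontal distance between stylus_tip and arc1 below 0.01 m) or (y of stylus_tip in the frame of cam between 0.024 and 0.055 m and horizontal distance between stylus_tip and arc2 between 0.032 and 0.044 m) or (y of stylus_tip in the frame of cam between -0.0127 and 0.024 m and horizontal distance between stylus_tip and arc3 below 0.016 m) or (y of stylus_tip in the frame of cam between -0.055 and -0.0127 m and horizontal distance between stylus_tip and arc4 between 0.04 and 0.052 m) or (y of stylus_tip in the frame of cam between -0.064 and -0.055 m and horizontal distance between stylus_tip and arc5 below 0.01 m))).
It fails at once if the pin is lifted or lowered over the cam's edge anywhere between the first and the last hollow (tip 1 to 6 mm above the cam's top, pin's axis from 6 mm inside to 10 mm outside the edge line) (z of stylus_tip in the frame of cam between 0.06 and 0.065 m and ((y of stylus_tip in the frame of cam between 0.055 and 0.064 m and horizontal distance between stylus_tip and arc1 between 0.01 and 0.026 m) or (y of stylus_tip in the frame of cam between 0.024 and 0.055 m and horizontal distance between stylus_tip and arc2 between 0.016 and 0.032 m) or (y of stylus_tip in the frame of cam between -0.0127 and 0.024 m and horizontal distance between stylus_tip and arc3 between 0.016 and 0.032 m) or (y of stylus_tip in the frame of cam between -0.055 and -0.0127 m and horizontal distance between stylus_tip and arc4 between 0.024 and 0.04 m) or (y of stylus_tip in the frame of cam between -0.064 and -0.055 m and horizontal distance between stylus_tip and arc5 between 0.01 and 0.026 m))).
It fails at once if the probe is pressed on the cam with more than 15 N (contact force between probe and cam above 15 N).
It fails at once if the probe tips more than 30 degrees (angle between probe's own z axis and vertical above 0.52 rad).
It fails at once if the beaker, the timer or the roll of tape is pushed by more than 25 mm or tipped over (distance of any of beaker, timer, tape from where it was at the start of the episode above 0.025 m or angle between any of beaker, timer, tape's own z axis and vertical above 0.4 rad).
It also fails if it takes over 72 s, if anything falls off the work surface, if the arm or the gripper's body presses on something with over 40 N, if the wrist force passes 120 N, or if a joint passes its speed limit or range.

## Working session

There is one attempt and no reset: what is moved stays moved. The work goes in short steps, Python scripts to look and compute and a tool call to move; the robot and the scene stay as the last step left them, time stands still between calls to the robot, and variables do not carry over. Pictures are saved under pics/ and viewed, and the job is handed in when it is done.

Besides the shell and the picture viewer there is one more tool, called after "Call:" by a JSON object that holds its "method" and its "body". drive_tool: Moves the arm, as the interface text tells. Shift numbers are shares of 0.3 m and turn numbers shares of pi/4 rad, none past 1 either way. Its arguments: {"type":"object","properties":{"translation":{"type":"array","items":{"type":"array","items":{"type":"number","minimum":-1,"maximum":1}}},"turn":{"type":"array","items":{"type":"array","items":{"type":"number","minimum":-1,"maximum":1}}},"grip":{"type":"array","items":{"type":"number"}},"grip_force":{"type":"number"}},"required":["translation","turn","grip"]}

```bash
mkdir -p pics; ls; cat > h.py <<'E'
import numpy as np, cv2
from plant import read_state, camera, job_done
np.set_printoptions(precision=4,suppress=True)
def save(name,fn):
    c=camera(name); cv2.imwrite('pics/'+fn,cv2.cvtColor(c['color'],cv2.COLOR_RGB2BGR)); 
    np.savez('pics/'+fn[:-4]+'.npz',**{k:c[k] for k in c}); return c
def pt(c,u,v,M=None):
    d=c['depth'][int(round(v)),int(round(u))]; K=c['K']
    p=np.array([(u-K[0,2])/K[0,0]*d,(v-K[1,2])/K[1,1]*d,d,1])
    M=c['cam_to_world'] if M is None else M
    return (M@p)[:3]
E
python3 - <<'E'
from h import *
s=read_state()
for k in s: print(k,s[k])
for n in ['scene','side','wrist']:
    c=save(n,n+'0.png')
    print(n,c['K'].tolist(),c.get('cam_to_world',c.get('tool_from_camera')))
E
```

```text
pics
clock 0.0
q [67.2621 27.3765  1.2814 89.1791 -0.6615 63.5574 -4.7613]
qvel [ 0.0564 -0.0447 -0.0181 -0.1063 -0.037   0.0547 -0.0559]
effort [ -0.0009 -59.6446   1.6077 -28.1193   0.0125   0.0095  -0.    ]
tcp_pos [ 0.192  -0.6465  0.2303]
tool_rot [[ 0.2847 -0.0006  0.9586]
 [-0.9586  0.0017  0.2847]
 [-0.0018 -1.     -0.0001]]
wrist_force [ 0.0142 -0.2798 -0.0511]
moment [-0.037   0.0234 -0.0004]
gripper_width 0.08529150233474879
scene [[349.20302296410864, 0.0, 257.6021062625496], [0.0, 349.20302296410864, 189.23208342274665], [0.0, 0.0, 1.0]] [[-0.7576 -0.4032  0.5133  0.1156]
 [-0.6525  0.4891 -0.5788  0.4676]
 [-0.0177 -0.7734 -0.6336  0.6292]
 [ 0.      0.      0.      1.    ]]
side [[363.25319845404533, 0.0, 259.6364074607491], [0.0, 363.25319845404533, 193.19723360668715], [0.0, 0.0, 1.0]] [[ 0.11   -0.8831  0.4562  0.187 ]
 [-0.9939 -0.0994  0.0472 -0.0597]
 [ 0.0037 -0.4586 -0.8886  0.813 ]
 [ 0.      0.      0.      1.    ]]
wrist [[269.32954032904433, 0.0, 255.32785398090144], [0.0, 269.32954032904433, 192.41052319490854], [0.0, 0.0, 1.0]] [[ 1.      0.0001  0.0012 -0.0011]
 [-0.0011 -0.3117  0.9502 -0.1436]
 [ 0.0005 -0.9502 -0.3117  0.0811]
 [ 0.      0.      0.      1.    ]]
```

View pics/scene0.png

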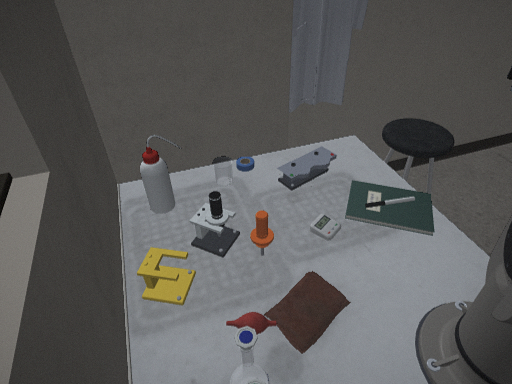

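View pics/side0.png

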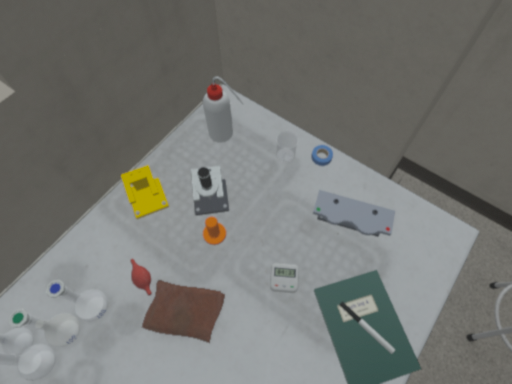

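View pics/wrist0.png

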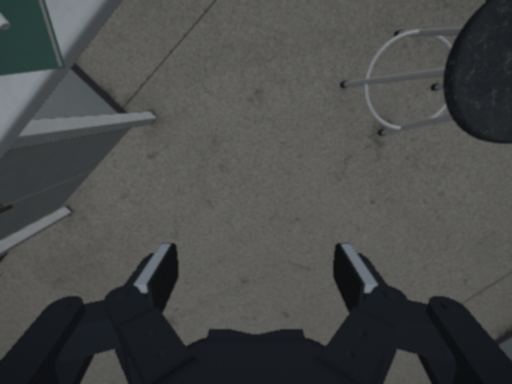

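The side view shows the cam at about (353,213), with its green dot near (318,209) and its red dot near (388,229). The white fork and probe are at (207,180), the yellow stand at (145,190) and the orange look-alike at (213,230). The beaker is at (287,145), the tape at (322,154) and the timer at (285,277). I'll enlarge the important areas.

```bash
python3 - <<'E'
from h import *
im=cv2.imread('pics/side0.png')
a=im[150:230,175:245]; b=im[180:245,305:405]
cv2.imwrite('pics/c1.png',cv2.resize(a,None,fx=7,fy=7,interpolation=cv2.INTER_CUBIC))
cv2.imwrite('pics/c2.png',cv2.resize(b,None,fx=8,fy=8,interpolation=cv2.INTER_CUBIC))
c=np.load('pics/side0.npz')
for n,u,v in [('probe top',204,173),('fork',200,175),('foot',212,208),('cam',350,212),('green',319,209),('red',388,229),('beaker',287,137),('tape',313,154),('timer',285,280),('bottle',215,92),('orange',211,223),('yellow',140,180),('book',370,350),('table',250,230)]:
    print(n,pt(c,u,v))
im=cv2.imread('pics/scene0.png')
cv2.imwrite('pics/c3.png',cv2.resize(im[180:260,180:280],None,fx=7,fy=7,interpolation=cv2.INTER_CUBIC))
E
```

```text
probe top [0.5634 0.0982 0.1474]
fork [0.5586 0.1062 0.1456]
foot [0.5456 0.0936 0.0107]
cam [ 0.5495 -0.2296  0.0583]
green [ 0.5482 -0.1588  0.0604]
red [ 0.5165 -0.3132  0.0598]
beaker [ 0.7495 -0.0712  0.048 ]
tape [ 0.7265 -0.1434  0.0159]
timer [ 0.3885 -0.0963  0.0176]
bottle [0.7675 0.1064 0.1712]
orange [0.459  0.0672 0.1299]
yellow [0.5683 0.2593 0.0763]
book [ 0.2669 -0.2791  0.0131]
table [ 0.503  -0.0046  0.0005]
```

View pics/c1.png

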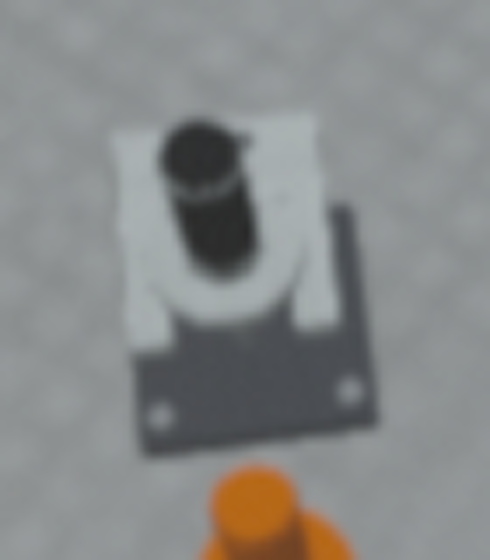

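View pics/c2.png

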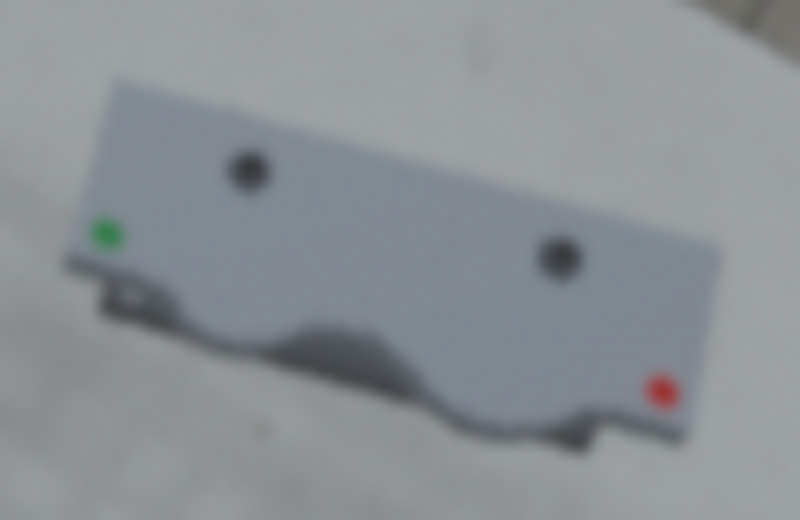

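View pics/c3.png

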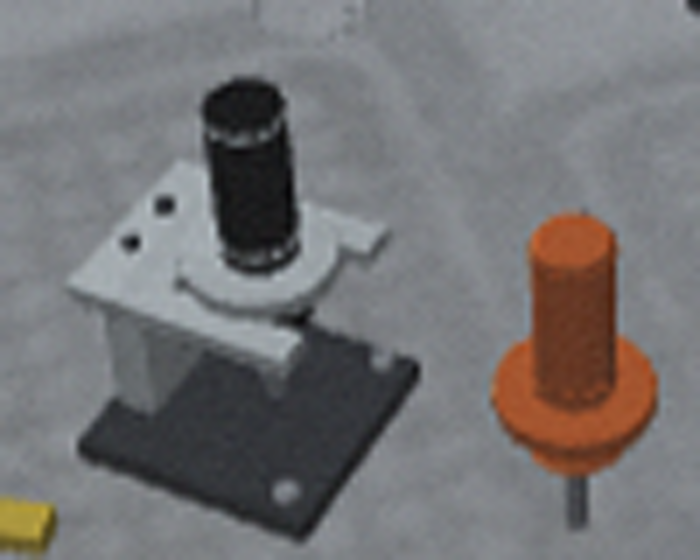

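```bash
cat >> h.py <<'E'
def ray(c,u,v,z,M=None):
    K=c['K']; M=c['cam_to_world'] if M is None else M
    d=M[:3,:3]@np.array([(u-K[0,2])/K[0,0],(v-K[1,2])/K[1,1],1.]); o=M[:3,3]
    return o+d*(z-o[2])/d[2]
def fit2d(local,world):
    L=np.array(local,float)[:,:2];W=np.array(world)[:,:2]
    lc,wc=L.mean(0),W.mean(0); H=(L-lc).T@(W-wc)
    th=np.arctan2(H[0,1]-H[1,0],H[0,0]+H[1,1]); R=np.array([[np.cos(th),-np.sin(th)],[np.sin(th),np.cos(th)]])
    t=wc-R@lc; return t,th,(W-(L@R.T+t))
E
python3 - <<'E'
from h import *
c=np.load('pics/side0.npz')
f=lambda x,y,s,ox,oy:((x+.5)/s-.5+ox,(y+.5)/s-.5+oy)
cam=[((32,89.5),(113,80)),((32,-89.5),(720,245)),((-28,89.5),(67,258)),((-28,-89.5),(686,436))]
W=[ray(c,*f(*p,8,305,180),.059) for _,p in cam]
t,th,r=fit2d([np.array(l)/1000 for l,_ in cam],W); print('cam',t,np.degrees(th));print(r)
for p in [(107,234),(663,391)]:
    w=ray(c,*f(*p,8,305,180),.059)[:2]; R=np.array([[np.cos(th),-np.sin(th)],[np.sin(th),np.cos(th)]]);print(R.T@(w-t)*1000)
st=[((-28,34),(132,350)),((-28,20),(174,345)),((-28,-20),(295,330)),((-28,-34),(340,326))]
W=[ray(c,*f(*p,7,175,150),.078) for _,p in st]
t,th,r=fit2d([np.array(l)/1000 for l,_ in st],W); print('stand',t,np.degrees(th));print(r)
# probe top
print('probe top',ray(c,*f(200,152,7,175,150),.148))
s0=np.load('pics/scene0.npz')
print('probe top scene',ray(s0,*f(243,108,7,180,180),.148), pt(s0,*f(243,108,7,180,180)))
E
```

```text
cam [ 0.5505 -0.2373] -11.251182680933463
[[-0.0002 -0.0007]
 [ 0.0007  0.0006]
 [-0.0003 -0.0015]
 [-0.0002  0.0017]]
[-17.1743  78.8764]
[-17.132  -79.8773]
stand [0.5668 0.1003] 13.97201875573507
[[ 0.0001 -0.0007]
 [ 0.     -0.0002]
 [ 0.0001  0.0008]
 [-0.0002  0.0001]]
probe top [0.567  0.1006 0.148 ]
probe top scene [0.5643 0.1018 0.148 ] [0.5633 0.1026 0.1491]
```

Call:
{"method": "drive_tool", "body": {"translation": [[-0.967,0,1],[-0.967,0,1],[-0.967,0,1],[-0.967,0,1],[-0.967,0,1],[-0.967,0,1],[-0.967,0,1],[-0.967,0,1],[-0.967,0,1]], "turn": [[0,0,0],[0,0,0],[0,0,0],[0,0,0],[0,0,0],[0,0,0],[0,0,0],[0,0,0],[0,0,0]], "grip": [-1,-1,-1,-1,-1,-1,-1,-1,-1]}}

```text
clock: 1.05
tcp_pos: [0.3997, -0.2784, 0.2314]
tool_rot: [[0.291, 0.001, 0.957], [-0.957, 0.001, 0.291], [-0.001, -1.0, 0.001]]
wrist_force: [0.5, -0.7, 1.0]
gripper_width: 0.0852
```

Call:
{"method": "drive_tool", "body": {"translation": [[0,0,0.4],[0,0,0.4],[0,0,0.4],[0,0,0.4],[0,0,0.4]], "turn": [[0,0,0],[0,0,0],[0,0,0],[0,0,0],[0,0,0]], "grip": [-1,-1,-1,-1,-1]}}

```text
clock: 1.55
tcp_pos: [0.5116, -0.2494, 0.2307]
tool_rot: [[0.285, -0.002, 0.958], [-0.958, 0.0, 0.285], [-0.001, -1.0, -0.001]]
wrist_force: [-0.5, -0.2, 0.4]
gripper_width: 0.0854
```

```bash
python3 - <<'E'
from h import *
s=read_state(); print(s['clock'],s['tcp_pos'],s['tool_rot'],s['q'],s['wrist_force'],s['moment'])
T=np.eye(4);T[:3,:3]=s['tool_rot'];T[:3,3]=s['tcp_pos']
c=camera('wrist'); cv2.imwrite('pics/w1.png',cv2.cvtColor(c['color'],cv2.COLOR_RGB2BGR))
np.savez('pics/w1.npz',cam_to_world=T@c['tool_from_camera'],**{k:c[k] for k in ('color','depth','K')})
E
```

```text
1.55 [ 0.5116 -0.2494  0.2307] [[ 0.2852 -0.0015  0.9585]
 [-0.9585  0.0002  0.2852]
 [-0.0007 -1.     -0.0014]] [ 29.9945  18.1367 -12.7384 103.179    4.596   59.2698 -57.9206] [-0.4552 -0.2323  0.4193] [0.0088 0.0497 0.0254]
```

View pics/w1.png

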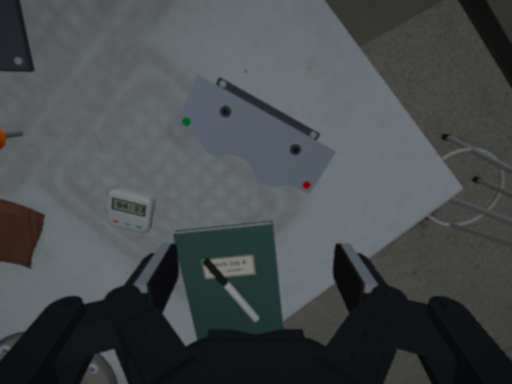

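The wrist view shows the cam plate at about (258,133), with the green dot at (186,122) and the red dot at (306,185). I'll enlarge it to read the corners.

```bash
python3 - <<'E'
from h import *
im=cv2.imread('pics/w1.png')
cv2.imwrite('pics/c4.png',cv2.resize(im[65:200,170:345],None,fx=4.5,fy=4.5,interpolation=cv2.INTER_CUBIC))
E
```

```text
(no output)
```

View pics/c4.png

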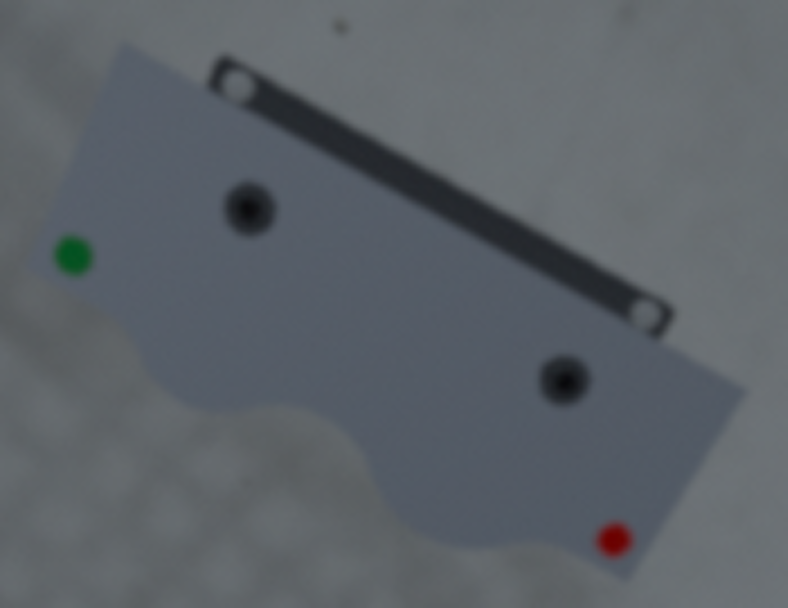

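```bash
cat >> h.py <<'E'
def Rz(th): return np.array([[np.cos(th),-np.sin(th)],[np.sin(th),np.cos(th)]])
def edge(n=400):
    # worked edge in cam frame (mm), green -> red
    arcs=[(-48,69.3,20,1,69.3,55.2),(-18.3,39.6,22,-1,55.2,24.0),(-52.2,5.7,26,1,24.0,-12.7),(-12.6,-33.9,30,-1,-12.7,-55.2),(-48,-69.3,20,1,-55.2,-69.3)]
    P=[[(-28,y) for y in np.linspace(89,69.3,40)]]
    for cx,cy,r,s,y0,y1 in arcs:
        a0=np.arcsin(np.clip((y0-cy)/r,-1,1)); a1=np.arcsin(np.clip((y1-cy)/r,-1,1)); a=np.linspace(a0,a1,80)
        P.append(np.c_[cx+s*r*np.cos(a),cy+r*np.sin(a)])
    P.append([(-28,y) for y in np.linspace(-69.3,-89,40)])
    return np.vstack(P)
E
python3 - <<'E'
from h import *
from scipy.optimize import least_squares
c=np.load('pics/w1.npz')
f=lambda x,y,s,ox,oy:((x+.5)/s-.5+ox,(y+.5)/s-.5+oy)
cam=[((32,89.5),(124,43)),((32,-89.5),(746,391)),((-28,89.5),(30,262)),((-28,-89.5),(628,580))]
W=[ray(c,*f(*p,4.5,170,65),.059) for _,p in cam]
t,th,r=fit2d([np.array(l)/1000 for l,_ in cam],W); print('cam',t,np.degrees(th));print(r)
for p in [(74,256),(615,541)]:
    w=ray(c,*f(*p,4.5,170,65),.059)[:2];print(Rz(th).T@(w-t)*1000)
# refine by mask contour
im=c['color'][...,:3].astype(int); d=c['depth']
K=c['K'];M=c['cam_to_world']
v,u=np.mgrid[0:384,0:512]; 
P=np.stack([(u-K[0,2])/K[0,0]*d,(v-K[1,2])/K[1,1]*d,d],-1)@M[:3,:3].T+M[:3,3]
m=(abs(P[...,2]-.059)<.01)&(np.hypot(P[...,0]-t[0],P[...,1]-t[1])<.12)
print('plate z',np.median(P[m][:,2]),m.sum())
# color mask: bluish
b=im[...,2]-im[...,0]; print('b plate',np.median(b[m]),'b table',np.median(b[20:60,60:160]))
cm=(b>((np.median(b[m])+np.median(b[20:60,60:160]))/2)).astype(np.uint8)
E=edge(); print(E.shape, np.abs(np.diff(E,axis=0)).max())
poly=np.vstack([E,[(-28,-89.5),(32,-89.5),(32,89.5),(-28,89.5)]])/1000
MI=np.linalg.inv(M)
def proj(t,th):
    w=np.c_[poly@Rz(th).T+t,np.full(len(poly),.059)]; q=w@MI[:3,:3].T+MI[:3,3]
    return np.c_[q[:,0]/q[:,2]*K[0,0]+K[0,2],q[:,1]/q[:,2]*K[1,1]+K[1,2]]
vis=c['color'][...,::-1].copy()
vis=cv2.resize(vis[65:200,170:345],None,fx=4.5,fy=4.5,interpolation=cv2.INTER_CUBIC)
q=proj(t,th); q=(q-[170,65]+.5)*4.5-.5
cv2.polylines(vis,[np.round(q).astype(np.int32)],True,(0,255,255),1)
cv2.imwrite('pics/c5.png',vis)
E
```

```text
cam [ 0.5522 -0.2375] -11.635334178446518
[[-0.0013 -0.0004]
 [-0.0004  0.001 ]
 [ 0.001  -0.001 ]
 [ 0.0007  0.0005]]
[-20.1734  79.5079]
[-19.6073 -79.9235]
plate z 0.05996731587744783 8758
b plate 18.0 b table 8.0
(480, 2) 0.5978140686965432
```

View pics/c5.png

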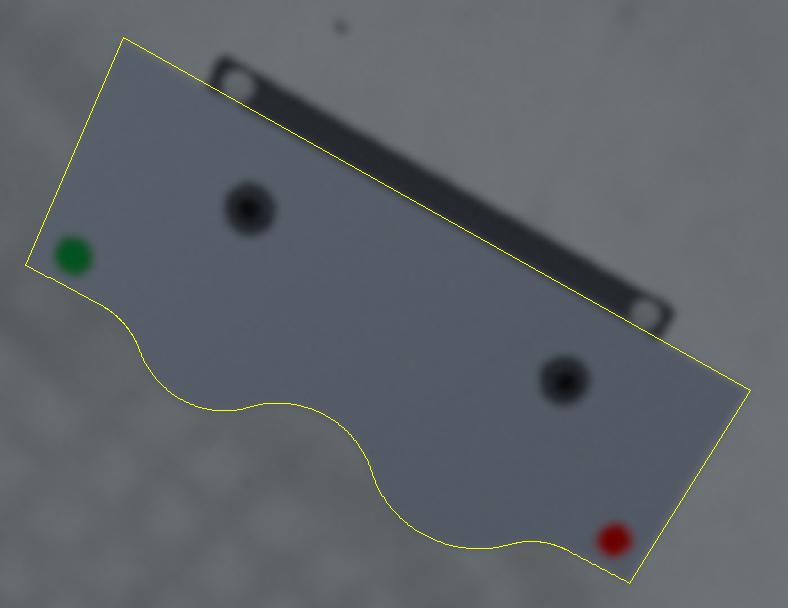

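The outline fit lies on the plate edge all the way round. Next I'll move over to the stand.

Call:
{"method": "drive_tool", "body": {"translation": [[-1,0,0.34],[-1,0,0.34],[-1,0,0.34],[-1,0,0.34],[-1,0,0.34],[-1,0,0.34],[-1,0,0.34],[-1,0,0.34],[-1,0,0.34]], "turn": [[0,0,0],[0,0,0],[0,0,0],[0,0,0],[0,0,0],[0,0,0],[0,0,0],[0,0,0],[0,0,0]], "grip": [-1,-1,-1,-1,-1,-1,-1,-1,-1]}}

```text
clock: 2.5
tcp_pos: [0.5241, 0.0654, 0.2313]
tool_rot: [[0.283, -0.0, 0.959], [-0.959, -0.001, 0.283], [0.001, -1.0, -0.001]]
wrist_force: [0.1, -1.1, -0.3]
gripper_width: 0.0858
```

```bash
cat >> h.py <<'E'
def wrist(fn):
    s=read_state(); T=np.eye(4);T[:3,:3]=s['tool_rot'];T[:3,3]=s['tcp_pos']
    c=camera('wrist'); cv2.imwrite('pics/%s.png'%fn,cv2.cvtColor(c['color'],cv2.COLOR_RGB2BGR))
    np.savez('pics/%s.npz'%fn,cam_to_world=T@c['tool_from_camera'],**{k:c[k] for k in ('color','depth','K')})
    return s
E
python3 - <<'E'
from h import *
s=wrist('w2'); print(s['clock'],s['tcp_pos'],s['tool_rot'],s['q'])
im=cv2.imread('pics/w2.png')
cv2.imwrite('pics/w2b.png',cv2.resize(im,None,fx=1.5,fy=1.5,interpolation=cv2.INTER_CUBIC))
E
```

```text
2.5 [0.5241 0.0654 0.2313] [[ 0.2833 -0.0003  0.959 ]
 [-0.959  -0.0014  0.2833]
 [ 0.0012 -1.     -0.0007]] [  5.1344  15.1328 -22.5343 107.9086   6.8376  58.289  -93.8471]
```

View pics/w2b.png

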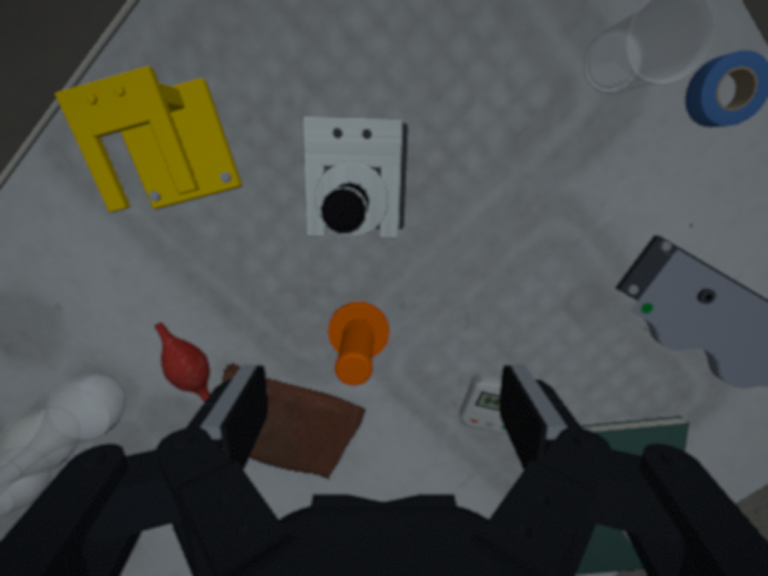

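The probe's handle top is at about (345,210) in this 1.5x view, with the fork around it. The orange look-alike is at (357,340).

```bash
python3 - <<'E'
from h import *
im=cv2.imread('pics/w2.png')
cv2.imwrite('pics/c6.png',cv2.resize(im[70:165,195:280],None,fx=6,fy=6,interpolation=cv2.INTER_CUBIC))
E
```

```text
(no output)
```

View pics/c6.png

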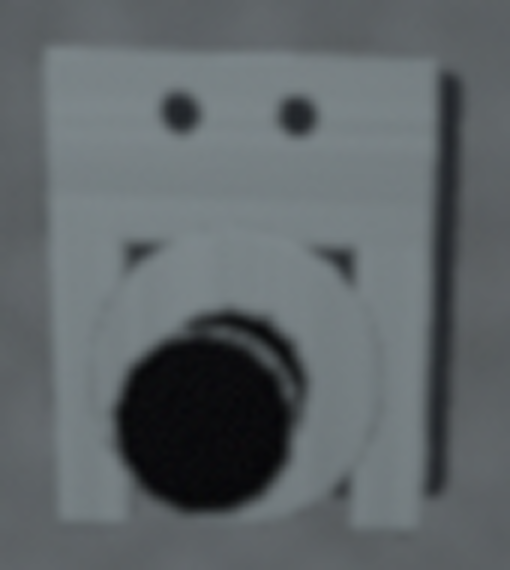

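```bash
python3 - <<'E'
from h import *
c=np.load('pics/w2.npz')
f=lambda x,y,s=6,ox=195,oy=70:((x+.5)/s-.5+ox,(y+.5)/s-.5+oy)
st=[((-28,34),(61,521)),((-28,20),(127,521)),((-28,-20),(352,527)),((-28,-34),(420,527)),((22,20),(125,243)),((22,-20),(355,247))]
W=[ray(c,*f(*p),.078) for _,p in st]
t,th,r=fit2d([np.array(l)/1000 for l,_ in st],W); print('stand',t,np.degrees(th));print(r)
print('top',ray(c,*f(204,422),.148),pt(c,*f(204,422)))
print('collar',ray(c,*f(237,376),.086))
E
```

```text
stand [0.5684 0.1024] 15.259398703272039
[[ 0.0003 -0.0008]
 [ 0.      0.001 ]
 [ 0.0002 -0.0007]
 [ 0.0001  0.0008]
 [-0.0005 -0.    ]
 [-0.0002 -0.0003]]
top [0.5681 0.1024 0.148 ] [0.5684 0.1023 0.1502]
collar [0.5683 0.1024 0.086 ]
```

Call:
{"method": "drive_tool", "body": {"translation": [[-0.0756,0.05,0.175],[-0.0756,0.1,0.175],[-0.0756,0.2,0.175],[-0.0756,0.3,0.175],[-0.0756,0.38,0.175],[-0.0756,0.43,0.175],[-0.0756,0.457,0.175],[-0.0756,0.457,0.175],[-0.0756,0.457,0.175]], "turn": [[0,0,0],[0,0,0],[0,0,0],[0,0,0],[0,0,0],[0,0,0],[0,0,0],[0,0,0],[0,0,0]], "grip": [-1,-1,-1,-1,-1,-1,-1,-1,-1]}}

```text
clock: 3.45
tcp_pos: [0.5692, 0.1037, 0.0951]
tool_rot: [[0.284, 0.001, 0.959], [-0.959, 0.0, 0.284], [0.0, -1.0, 0.001]]
wrist_force: [0.1, 0.8, -0.4]
gripper_width: 0.0852
```

```bash
python3 - <<'E'
from h import *
s=wrist('w3'); print(s['clock'],s['tcp_pos'],s['tool_rot'],s['q'],s['wrist_force'],s['moment'])
E
```

```text
3.45 [0.5692 0.1037 0.0951] [[ 0.2842  0.0015  0.9588]
 [-0.9588  0.0002  0.2842]
 [ 0.0003 -1.      0.0015]] [  -0.6466   29.145   -20.5178  108.0434   13.9565   45.1546 -102.1607] [ 0.1208  0.7696 -0.3682] [ 0.0089 -0.0001 -0.0061]
```

View pics/w3.png

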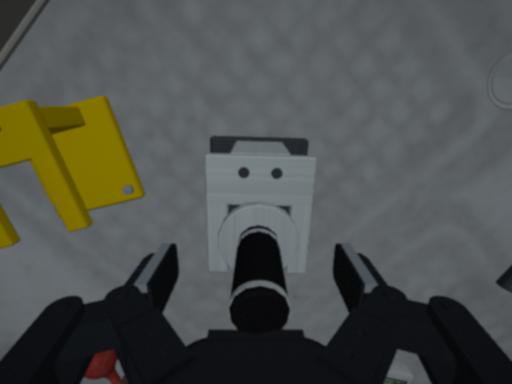

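The handle stands centred between the fingers at about (258,290), so I'll close the gripper.

Call:
{"method": "drive_tool", "body": {"translation": [[0,0,0],[0,0,0],[0,0,0],[0,0,0],[0,0,0],[0,0,0],[0,0,0],[0,0,0]], "turn": [[0,0,0],[0,0,0],[0,0,0],[0,0,0],[0,0,0],[0,0,0],[0,0,0],[0,0,0]], "grip": [1,1,1,1,1,1,1,1], "grip_force": 70}}

```text
clock: 4.3
tcp_pos: [0.5686, 0.1038, 0.0947]
tool_rot: [[0.285, 0.0, 0.959], [-0.959, -0.0, 0.285], [0.0, -1.0, 0.0]]
wrist_force: [-1.5, -1.0, 6.0]
gripper_width: 0.0247
```

```bash
python3 - <<'E'
from h import *
s=wrist('w4'); print(s['clock'],s['tcp_pos'],s['tool_rot'],s['gripper_width'],s['wrist_force'],s['moment'])
E
```

```text
4.3 [0.5686 0.1038 0.0947] [[ 0.2846  0.0004  0.9586]
 [-0.9586 -0.0002  0.2846]
 [ 0.0003 -1.      0.0003]] 0.024731285347758557 [-1.4635 -1.0339  5.9534] [-0.1995  0.3693  0.0301]
```

View pics/w4.png

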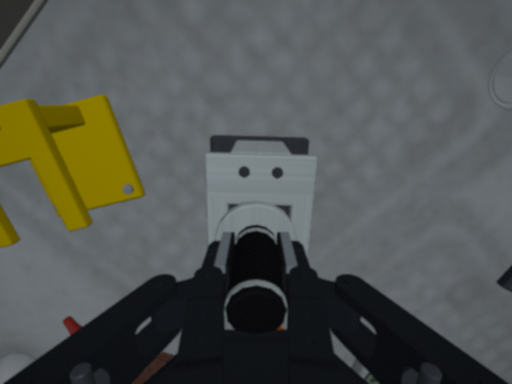

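Call:
{"method": "drive_tool", "body": {"translation": [[0,-0.01,0],[0,-0.03,0],[0,-0.08,0],[0,-0.16,0],[0,-0.24,0],[0,-0.3,0],[0,-0.33,0],[0,-0.34,0],[0,-0.34,0],[0,-0.34,0]], "turn": [[0,0,0],[0,0,0],[0,0,0],[0,0,0],[0,0,0],[0,0,0],[0,0,0],[0,0,0],[0,0,0],[0,0,0]], "grip": [1,1,1,1,1,1,1,1,1,1]}}

```text
clock: 5.35
tcp_pos: [0.5678, 0.1037, 0.1953]
tool_rot: [[0.285, -0.002, 0.959], [-0.959, -0.0, 0.285], [-0.0, -1.0, -0.002]]
wrist_force: [0.2, -0.7, -1.4]
gripper_width: 0.0247
```

```bash
python3 - <<'E'
from h import *
s=wrist('w5'); print(s['clock'],s['tcp_pos'],s['tool_rot'],s['gripper_width'],s['wrist_force'],s['moment'])
save('scene','scene5.png'); save('side','side5.png')
im=cv2.imread('pics/scene5.png'); a=cv2.resize(im[120:260,170:290],None,fx=4,fy=4,interpolation=cv2.INTER_CUBIC)
im=cv2.imread('pics/wrist.png') if 0 else cv2.imread('pics/w5.png'); 
b=cv2.resize(im[170:370,180:340],(448,560),interpolation=cv2.INTER_CUBIC)
cv2.imwrite('pics/c7.png',a); cv2.imwrite('pics/c8.png',b)
E
```

```text
5.35 [0.5678 0.1037 0.1953] [[ 0.2848 -0.0016  0.9586]
 [-0.9586 -0.0004  0.2848]
 [-0.     -1.     -0.0017]] 0.024739361403060323 [ 0.2454 -0.7192 -1.3652] [ 0.0144 -0.0442 -0.0125]
```

View pics/c7.png

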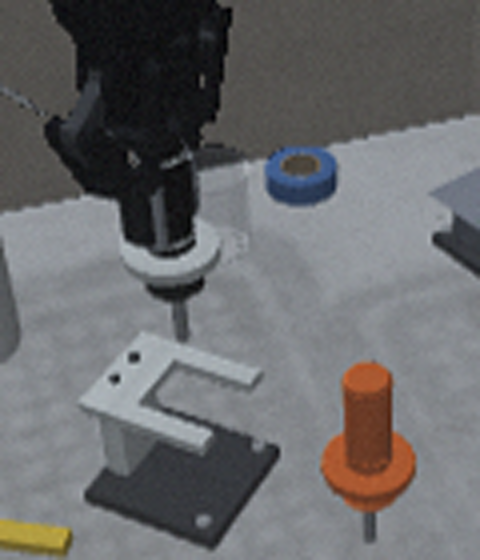

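View pics/c8.png

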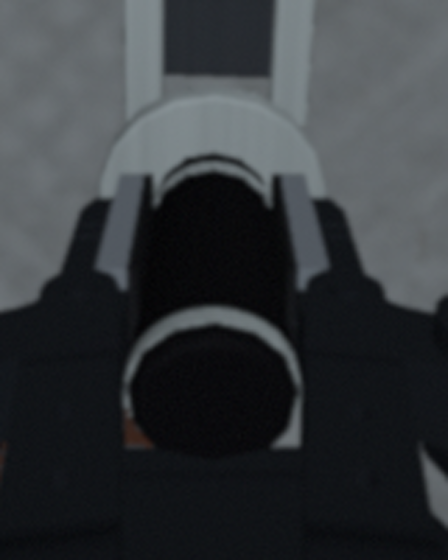

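The probe is lifted and hangs upright in the grip. I'll check its tilt and offset numerically and compute the trace path.

```bash
python3 - <<'E'
from h import *
from scipy.optimize import least_squares
c=np.load('pics/w5.npz'); K=c['K'];M=c['cam_to_world'];MI=np.linalg.inv(M)
tcp=np.array([.5678,.1037,.1953]); R=np.array([[0.2848,-0.0016,0.9586],[-0.9586,-0.0004,0.2848],[0,-1,-.0017]])
g=lambda x,y:((x+.5)/2.8-.5+180,(y+.5)/2.8-.5+170)
def circ(x,y,z,r):
    a=np.linspace(0,2*np.pi,200); w=np.c_[x+r*np.cos(a),y+r*np.sin(a),np.full(200,z)]; q=w@MI[:3,:3].T+MI[:3,3]
    return np.c_[q[:,0]/q[:,2]*K[0,0]+K[0,2],q[:,1]/q[:,2]*K[1,1]+K[1,2]]
# collar top: left,right,top extents
L,Rr,T=g(103,0)[0],g(326,0)[0],g(0,95)[1]
def res(p):
    q=circ(p[0],p[1],tcp[2]+.086-.0947,.026); return [(q[:,0].min()+q[:,0].max()-L-Rr)/2,q[:,1].min()-T]
s=least_squares(res,tcp[:2]); q=circ(*s.x,tcp[2]-.0087,.026); print('collar',s.x,'dTCP tool',R.T[:, :2]@(s.x-tcp[:2]),'width',np.ptp(q[:,0]),Rr-L)
# handle top: left 130,right 300,bottom 458
L,Rr,B=g(126,0)[0],g(302,0)[0],g(0,458)[1]
def res(p):
    q=circ(p[0],p[1],tcp[2]+.148-.0947,.013); return [(q[:,0].min()+q[:,0].max()-L-Rr)/2,q[:,1].max()-B]
s=least_squares(res,tcp[:2]); q=circ(*s.x,tcp[2]+.0533,.013); print('top',s.x,'dTCP tool',R.T[:, :2]@(s.x-tcp[:2]),'width',np.ptp(q[:,0]),Rr-L)
E
```

```text
collar [0.5659 0.1034] dTCP tool [-0.0003  0.     -0.0019] width 82.21248156311353 79.64285714285717
top [0.5691 0.1047] dTCP tool [-0.0006 -0.      0.0015] width 63.36143734161436 62.85714285714283
```

```bash
python3 - <<'E'
from h import *
def proj(c,p):
    MI=np.linalg.inv(c['cam_to_world']);q=MI[:3,:3]@p+MI[:3,3];K=c['K'];return q[:2]/q[2]*[K[0,0],K[1,1]]+[K[0,2],K[1,2]]
for name,box,sc in [('scene5',(120,260,170,290),8),('side5',(110,220,150,260),8)]:
    c=np.load('pics/%s.npz'%name); im=cv2.imread('pics/%s.png'%name)
    zc=.1953-.0947+.078; ctr=np.array([.5675,.1035])
    r0,r1,c0,c1=box
    p=[proj(c,np.array([*ctr,zc+h])) for h in (.008,0,-.02,-.06,.07)]
    print(name,[x.round(1).tolist() for x in p])
    cx,cy=int(p[2][0]),int(p[2][1])
    o=(cx-30,cy-30); a=cv2.resize(im[o[1]:o[1]+60,o[0]:o[0]+60],None,fx=9,fy=9,interpolation=cv2.INTER_CUBIC)
    for x in p[:4]:
        y=np.round((x-o+.5)*9-.5).astype(int); cv2.drawMarker(a,tuple(int(v) for v in y),(0,255,255),cv2.MARKER_CROSS,12,1)
    cv2.imwrite('pics/d_%s.png'%name,a)
E
```

```text
scene5 [[210.8, 180.6], [211.2, 183.6], [212.2, 191.0], [214.0, 205.0], [207.6, 155.6]]
side5 [[199.2, 161.2], [199.8, 163.3], [201.2, 168.4], [203.7, 177.8], [194.5, 143.5]]
```

View pics/d_scene5.png

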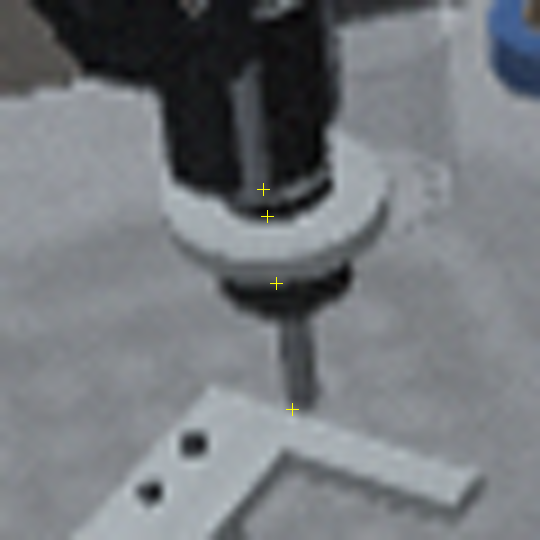

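View pics/d_side5.png

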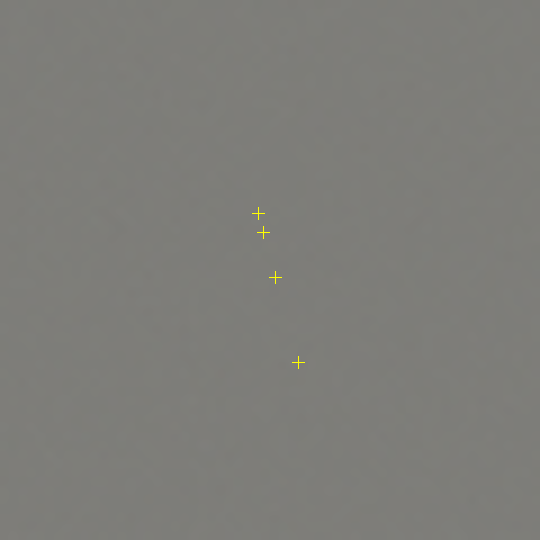

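```bash
cat > path.py <<'E'
from h import *
import json
RX=np.array([0.2847,-0.9586]); RZ=np.array([0.9586,0.2847])
def share(d,dz=0): # world delta -> tool shares
    return [round(float(d@RX)/.3,4), round(-dz/.3,4), round(float(d@RZ)/.3,4)]
def camw(p,t,th): return Rz(np.radians(th))@(np.array(p)/1000)+np.array(t)
def path(inset=.5,step=1.5,y0=79.3,y1=-79.3):
    E=edge(); E=E[np.r_[True,np.hypot(*np.diff(E,axis=0).T)>1e-6]]
    T=np.gradient(E,axis=0); T/=np.linalg.norm(T,axis=1)[:,None]; N=np.c_[-T[:,1],T[:,0]] # T ~ (0,-1) -> N=(1,0) inward
    P=E+inset*N
    P=P[(P[:,1]<=y0+.01)&(P[:,1]>=y1-.01)]
    s=np.r_[0,np.cumsum(np.hypot(*np.diff(P,axis=0).T))]; n=int(np.ceil(s[-1]/step)); q=np.linspace(0,s[-1],n+1)
    return np.c_[np.interp(q,s,P[:,0]),np.interp(q,s,P[:,1])],s[-1]
E
python3 - <<'E'
from path import *
t=(.5515,-.2374);th=-11.5
cur=np.array([.5683,.1040])
a=camw((-46,79.3),t,th);print('hover',a,share(a-cur))
b=camw((-27.5,79.3),t,th);print('press',b,share(b-a)); print('first', share(camw((-36,79.3),t,th)-a))
P,L=path();print(len(P),L)
E
```

```text
hover [ 0.5222 -0.1505] [0.7696, 0.0, -0.3887]
press [ 0.5404 -0.1542] [0.029, 0.0, 0.0544]
first [0.0157, 0.0, 0.0294]
117 173.27567612683424
```

Call:
{"method": "drive_tool", "body": {"translation": [[0.04,0,-0.02],[0.13,0,-0.065],[0.25,0,-0.126],[0.38,0,-0.192],[0.51,0,-0.258],[0.63,0,-0.318],[0.71,0,-0.359],[0.755,0,-0.381],[0.77,0,-0.389],[0.77,0,-0.389],[0.77,0,-0.389]], "turn": [[0,0,0],[0,0,0],[0,0,0],[0,0,0],[0,0,0],[0,0,0],[0,0,0],[0,0,0],[0,0,0],[0,0,0],[0,0,0]], "grip": [1,1,1,1,1,1,1,1,1,1,1]}}

```text
clock: 6.6
tcp_pos: [0.5228, -0.1488, 0.1962]
tool_rot: [[0.287, 0.0, 0.958], [-0.958, 0.001, 0.287], [-0.001, -1.0, 0.0]]
wrist_force: [0.8, 0.7, -1.2]
gripper_width: 0.0246
```

```bash
python3 - <<'E'
from path import *
s=wrist('w6'); print(s['clock'],s['tcp_pos'],s['tool_rot'],s['gripper_width'],s['wrist_force'],s['moment'])
c=save('side','side6.png'); save('scene','scene6.png')
im=cv2.imread('pics/side6.png'); a=cv2.resize(im[120:270,260:410],None,fx=4,fy=4,interpolation=cv2.INTER_CUBIC);cv2.imwrite('pics/c9.png',a)
im=cv2.imread('pics/scene6.png'); a=cv2.resize(im[90:220,220:370],None,fx=4,fy=4,interpolation=cv2.INTER_CUBIC);cv2.imwrite('pics/c10.png',a)
E
```

```text
6.6 [ 0.5228 -0.1488  0.1962] [[ 0.2871  0.0002  0.9579]
 [-0.9579  0.0009  0.2871]
 [-0.0008 -1.      0.0005]] 0.024555819500780052 [ 0.8024  0.7106 -1.2252] [0.0646 0.0141 0.0536]
```

View pics/c9.png

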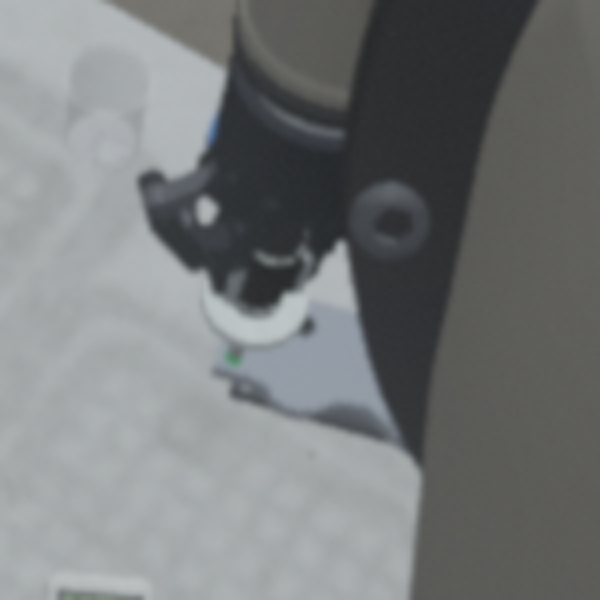

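View pics/c10.png

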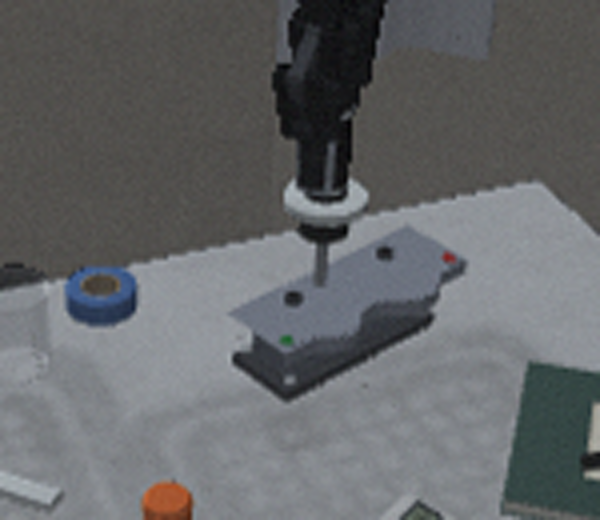

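View pics/w6.png

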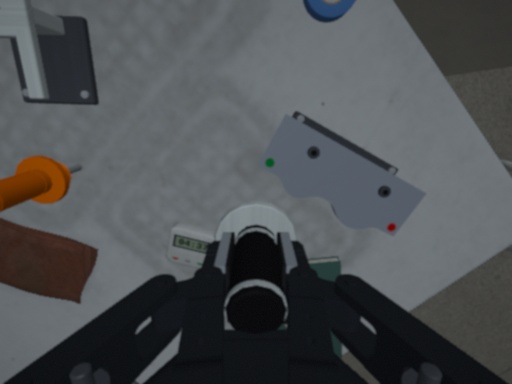

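```bash
python3 - <<'E'
from path import *
c=np.load('pics/w6.npz'); K=c['K'];M=c['cam_to_world'];MI=np.linalg.inv(M)
E=edge(); poly=np.vstack([E,[(-28,-89.5),(32,-89.5),(32,89.5),(-28,89.5)]])/1000
vis=cv2.resize(c['color'][...,::-1][105:245,255:435],None,fx=4.4,fy=4.4,interpolation=cv2.INTER_CUBIC)
for t,th,col in [((.5522,-.2375),-11.6,(0,255,255)),((.5505,-.2373),-11.25,(0,128,255))]:
    w=np.c_[poly@Rz(np.radians(th)).T+t,np.full(len(poly),.059)]; q=w@MI[:3,:3].T+MI[:3,3]
    q=np.c_[q[:,0]/q[:,2]*K[0,0]+K[0,2],q[:,1]/q[:,2]*K[1,1]+K[1,2]]; q=(q-[255,105]+.5)*4.4-.5
    cv2.polylines(vis,[np.round(q).astype(np.int32)],True,col,1)
cv2.imwrite('pics/c11.png',vis)
E
```

```text
(no output)
```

View pics/c11.png

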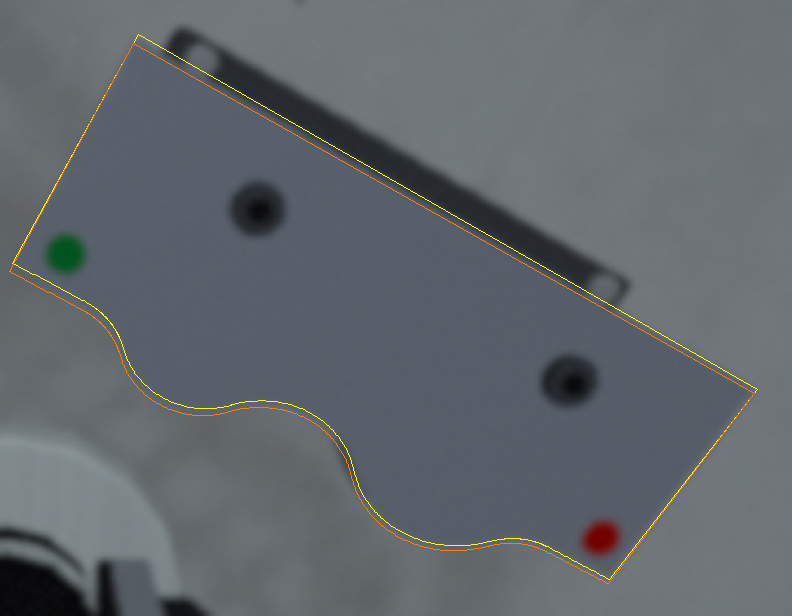

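Call:
{"method": "drive_tool", "body": {"translation": [[0,0.03,0],[0,0.09,0],[0,0.16,0],[0,0.22,0],[0,0.26,0],[0,0.28,0],[0,0.28,0],[0,0.28,0],[0,0.28,0]], "turn": [[0,0,0],[0,0,0],[0,0,0],[0,0,0],[0,0,0],[0,0,0],[0,0,0],[0,0,0],[0,0,0]], "grip": [1,1,1,1,1,1,1,1,1]}}

```text
clock: 7.65
tcp_pos: [0.5231, -0.1508, 0.1131]
tool_rot: [[0.285, 0.002, 0.959], [-0.959, -0.0, 0.285], [0.001, -1.0, 0.001]]
wrist_force: [0.4, -0.6, -2.1]
gripper_width: 0.0245
```

```bash
python3 - <<'E'
from path import *
for i in range(4):
    s=read_state(); print(s['clock'],s['tcp_pos'],s['wrist_force'],s['moment']); camera('scene')
print(s['tool_rot'],s['q'])
save('scene','scene7.png')
im=cv2.imread('pics/scene7.png'); a=cv2.resize(im[90:220,220:370],None,fx=4.5,fy=4.5,interpolation=cv2.INTER_CUBIC);cv2.imwrite('pics/c12.png',a)
E
```

```text
7.65 [ 0.5231 -0.1508  0.1131] [ 0.3518 -0.6445 -2.0519] [-0.0538 -0.0265  0.0647]
7.7 [ 0.523  -0.1508  0.113 ] [ 0.0175 -0.0503 -1.3915] [ 0.0012 -0.0261 -0.0047]
7.75 [ 0.5229 -0.1508  0.113 ] [ 0.0193  0.7883 -1.0421] [ 0.0068 -0.0009  0.0141]
7.8 [ 0.5228 -0.1508  0.1128] [ 0.1417 -0.1822 -1.8228] [ 0.0012  0.012  -0.0079]
[[ 0.2847  0.0011  0.9586]
 [-0.9586 -0.0003  0.2847]
 [ 0.0006 -1.      0.001 ]] [ 22.6595  24.4492 -16.3553 112.2896   9.5905  44.4756 -72.6256]
```

View pics/c12.png

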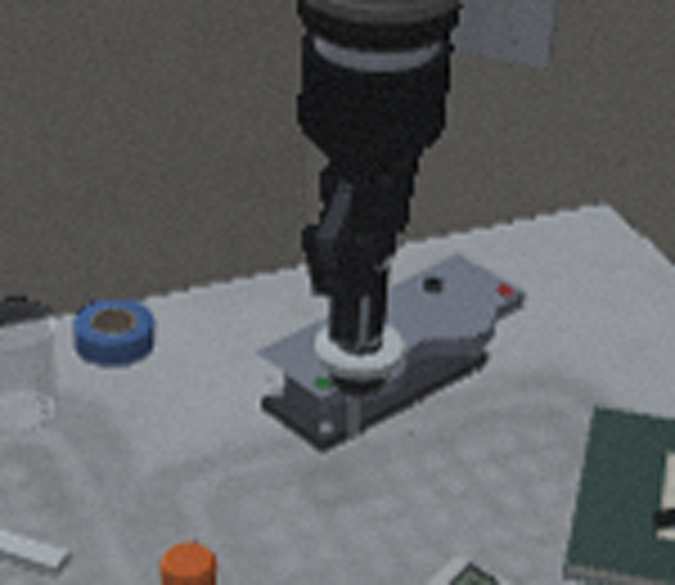

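The pin is down in free air in front of the lead-in, at about (352,420) in the crop. Next I'll press in and compare the forces.

```bash
python3 - <<'E'
from path import *
t=(.5519,-.2375);th=-11.5
cur=np.array([.5224,-.1507])
print(Rz(np.radians(-th))@(cur-t)*1000)
for x in (-38,-32,-30,-28): print(x,camw((x,79.3),t,th),share(camw((x,79.3),t,th)-cur))
E
```

```text
[-46.2129  79.1761]
-38 [ 0.5305 -0.1522] [0.0125, 0.0, 0.0244]
-32 [ 0.5364 -0.1534] [0.0219, 0.0, 0.042]
-30 [ 0.5383 -0.1538] [0.025, 0.0, 0.0479]
-28 [ 0.5403 -0.1542] [0.0282, 0.0, 0.0538]
```

Call:
{"method": "drive_tool", "body": {"translation": [[0.006,0,0.012],[0.0125,0,0.0244],[0.0175,0,0.034],[0.0219,0,0.042],[0.025,0,0.0479],[0.0282,0,0.0538],[0.0282,0,0.0538],[0.0282,0,0.0538]], "turn": [[0,0,0],[0,0,0],[0,0,0],[0,0,0],[0,0,0],[0,0,0],[0,0,0],[0,0,0]], "grip": [1,1,1,1,1,1,1,1]}}

```text
clock: 8.7
tcp_pos: [0.5399, -0.1542, 0.1121]
tool_rot: [[0.285, -0.001, 0.959], [-0.959, 0.0, 0.285], [-0.0, -1.0, -0.001]]
wrist_force: [-1.2, 0.7, -1.6]
gripper_width: 0.0241
```

```bash
cat >> h.py <<'E'
def avg(n=8):
    A=[]
    for i in range(n):
        s=read_state(); A.append(np.r_[s['tcp_pos'],s['wrist_force'],s['moment']]); 
        if i<n-1: camera('scene')
    A=np.array(A); return s['clock'],A.mean(0),A.std(0)/np.sqrt(n)
E
python3 - <<'E'
from path import *
cl,m,e=avg(8); print(cl);print(m.reshape(3,3));print(e.reshape(3,3))
save('scene','scene8.png')
im=cv2.imread('pics/scene8.png'); a=cv2.resize(im[150:210,260:330],None,fx=9,fy=9,interpolation=cv2.INTER_CUBIC);cv2.imwrite('pics/c13.png',a)
E
```

```text
9.05
[[ 0.54   -0.1542  0.1121]
 [-1.0439  0.0789 -2.0088]
 [ 0.0592  0.2069  0.0127]]
[[0.     0.     0.    ]
 [0.1712 0.2289 0.2085]
 [0.0093 0.0115 0.0091]]
```

View pics/c13.png

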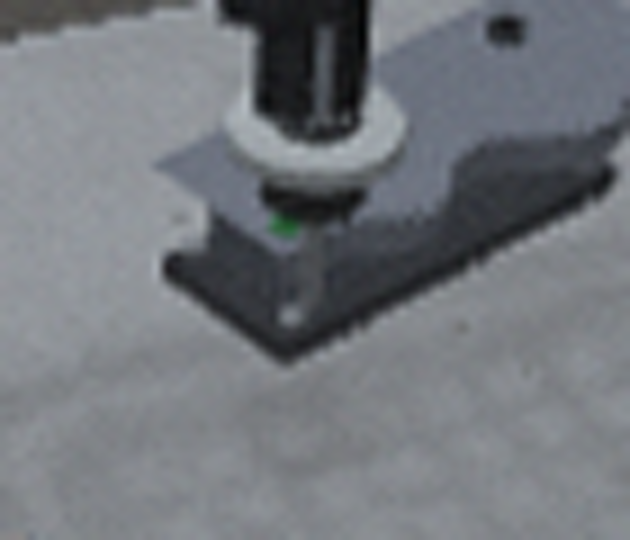

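Call:
{"method": "drive_tool", "body": {"translation": [[0.0024,0,0.0044],[0.0047,0,0.0088],[0.0047,0,0.0088]], "turn": [[0,0,0],[0,0,0],[0,0,0]], "grip": [1,1,1]}}

```text
clock: 9.4
tcp_pos: [0.5431, -0.1548, 0.1121]
tool_rot: [[0.285, -0.001, 0.959], [-0.959, 0.0, 0.285], [-0.0, -1.0, -0.001]]
wrist_force: [-1.6, 0.7, -1.2]
gripper_width: 0.0247
```

```bash
python3 - <<'E'
from path import *
cl,m,e=avg(12); print(cl);print(m.reshape(3,3));print(e.reshape(3,3))
E
```

```text
9.95
[[ 0.543  -0.1548  0.1121]
 [-1.9833  0.5417 -2.1679]
 [ 0.1361  0.5343 -0.0084]]
[[0.     0.     0.    ]
 [0.1615 0.0826 0.1656]
 [0.0081 0.0093 0.0109]]
```

Two pushes 3 mm apart give the moment-to-deflection scale. At the modelled edge the deflection was about 2 mm rather than 4 mm, so I'll shift the model by 1.9 mm and generate the path.

```bash
cat > gen.py <<'E'
import sys
from path import *
t=np.array([.5519,-.2375]);th=-11.5
def cur0(): return camw((-25,79.3),t,th)
te=camw((1.9,0),t,th)
P,L=path(inset=.8,step=1.5)
W=np.array([camw(p,te,th) for p in P])
def rows(cur,i0,i1):
    return [share(W[i]-cur) for i in range(i0,i1+1)]
E
python3 - <<'E'
from gen import *
print(te,len(W),cur0())
r=rows(cur0(),1,20);print([[a,0,b] for a,_,b in r]); print(P[20])
for k in range(1,6):
    i=20*k; r=rows(W[i],i+1,min(i+20,len(W)-1)); print([[round(a,4),0,round(b,4)] for a,_,b in r]);print(P[min(i+20,len(W)-1)])
E
```

```text
[ 0.5538 -0.2379] 117 [ 0.5432 -0.1548]
[[0.0051, 0, -0.0039], [0.0095, 0, -0.0062], [0.0139, 0, -0.0085], [0.0183, 0, -0.0109], [0.0227, 0, -0.0132], [0.0271, 0, -0.0156], [0.0315, 0, -0.018], [0.0357, 0, -0.0207], [0.0397, 0, -0.0236], [0.0435, 0, -0.0269], [0.047, 0, -0.0304], [0.0503, 0, -0.0342], [0.0533, 0, -0.0381], [0.056, 0, -0.0423], [0.0584, 0, -0.0467], [0.0604, 0, -0.0512], [0.0622, 0, -0.0559], [0.0637, 0, -0.0606], [0.0656, 0, -0.0653], [0.0677, 0, -0.0698]]
[-35.8244  51.5285]
[[0.0025, 0, -0.0043], [0.0052, 0, -0.0085], [0.0083, 0, -0.0124], [0.0116, 0, -0.0161], [0.0152, 0, -0.0196], [0.019, 0, -0.0228], [0.0231, 0, -0.0257], [0.0273, 0, -0.0284], [0.0317, 0, -0.0307], [0.0362, 0, -0.0327], [0.0409, 0, -0.0344], [0.0457, 0, -0.0358], [0.0506, 0, -0.0368], [0.0555, 0, -0.0375], [0.0605, 0, -0.0378], [0.0655, 0, -0.0377], [0.0705, 0, -0.0374], [0.0754, 0, -0.0366], [0.0803, 0, -0.0355], [0.0849, 0, -0.034]]
[-32.8489  24.2394]
[[0.0048, 0, 0.0012], [0.0097, 0, 0.0022], [0.0147, 0, 0.0028], [0.0196, 0, 0.0032], [0.0246, 0, 0.0033], [0.0296, 0, 0.0032], [0.0346, 0, 0.00
[... 883 characters left out ...]
-0.0141], [0.031, 0, -0.0157], [0.0358, 0, -0.017], [0.0407, 0, -0.018], [0.0456, 0, -0.0188], [0.0505, 0, -0.0194], [0.0555, 0, -0.0197], [0.0605, 0, -0.0197], [0.0655, 0, -0.0195], [0.0704, 0, -0.019], [0.0754, 0, -0.0183], [0.0803, 0, -0.0173], [0.0851, 0, -0.0161], [0.0888, 0, -0.0152], [0.0937, 0, -0.0141]]
[-31.9471 -56.0737]
[[0.0049, 0, 0.0008], [0.0099, 0, 0.0013], [0.0149, 0, 0.0014], [0.0198, 0, 0.0011], [0.0248, 0, 0.0005], [0.0297, 0, -0.0005], [0.0345, 0, -0.0018], [0.0392, 0, -0.0035], [0.0438, 0, -0.0054], [0.0482, 0, -0.0077], [0.0526, 0, -0.0101], [0.057, 0, -0.0124], [0.0614, 0, -0.0148], [0.0658, 0, -0.0171], [0.0702, 0, -0.0195], [0.0746, 0, -0.0218]]
[-27.2    -78.8974]
```

Call:
{"method": "drive_tool", "body": {"translation": [[0.0051,0,-0.0039],[0.0095,0,-0.0062],[0.0139,0,-0.0085],[0.0183,0,-0.0109],[0.0227,0,-0.0132],[0.0271,0,-0.0156],[0.0315,0,-0.018],[0.0357,0,-0.0207],[0.0397,0,-0.0236],[0.0435,0,-0.0269],[0.047,0,-0.0304],[0.0503,0,-0.0342],[0.0503,0,-0.0342]], "turn": [[0,0,0],[0,0,0],[0,0,0],[0,0,0],[0,0,0],[0,0,0],[0,0,0],[0,0,0],[0,0,0],[0,0,0],[0,0,0],[0,0,0],[0,0,0]], "grip": [1,1,1,1,1,1,1,1,1,1,1,1,1]}}

```text
clock: 11.25
tcp_pos: [0.5376, -0.1724, 0.1122]
tool_rot: [[0.285, 0.0, 0.959], [-0.959, -0.0, 0.285], [0.0, -1.0, 0.0]]
wrist_force: [-0.7, 2.1, -2.2]
gripper_width: 0.0244
```

```bash
cat > chk.py <<'E'
from gen import *
i=int(sys.argv[1]); n=int(sys.argv[2])
cl,m,e=avg(7); print(cl,'tcp',m[:3],'want',W[i]); print('F',m[3:6],'M',m[6:])
# deflection estimate from moment: d(world)= force on tool = M/0.112 per mm ; F=(-My,Mx)/lever
F=np.array([-(m[7]+.01),m[6]+.01])/.112; d=Rz(np.radians(-th))@F
T=(W[i+1]-W[i-1]) if i+1<len(W) else W[i]-W[i-1]; T/=np.linalg.norm(T); N=np.array([T[1],-T[0]]) # outward
print('cam pos',P[i],'defl cam mm',d,'normal',F@N,'tang',F@T)
r=rows(W[i],i+1,min(i+n,len(W)-1)); print([[a,0,b] for a,_,b in r],i+len(r))
E
python3 chk.py 12 20
```

```text
11.55 tcp [ 0.5377 -0.1722  0.1122] want [ 0.5377 -0.1722]
F [-1.3169  2.2122 -1.9142] M [0.5625 0.3269 0.0053]
cam pos [-28.8544  61.1712] defl cam mm [-3.9671  4.4091] normal 5.3746547178294914 tang -2.508111459016175
[[0.003, 0, -0.004], [0.0057, 0, -0.0082], [0.0081, 0, -0.0126], [0.0102, 0, -0.0171], [0.0119, 0, -0.0218], [0.0134, 0, -0.0265], [0.0153, 0, -0.0311], [0.0174, 0, -0.0356], [0.0199, 0, -0.0399], [0.0227, 0, -0.0441], [0.0257, 0, -0.048], [0.0291, 0, -0.0517], [0.0327, 0, -0.0552], [0.0365, 0, -0.0584], [0.0405, 0, -0.0613], [0.0447, 0, -0.064], [0.0491, 0, -0.0663], [0.0537, 0, -0.0683], [0.0584, 0, -0.07], [0.0632, 0, -0.0714]] 32
```

Normal deflection is about 5 mm with some friction drag, which is within the stops. I'll continue.

Call:
{"method": "drive_tool", "body": {"translation": [[0.003,0,-0.004],[0.0057,0,-0.0082],[0.0081,0,-0.0126],[0.0102,0,-0.0171],[0.0119,0,-0.0218],[0.0134,0,-0.0265],[0.0153,0,-0.0311],[0.0174,0,-0.0356],[0.0199,0,-0.0399],[0.0227,0,-0.0441],[0.0257,0,-0.048],[0.0257,0,-0.048]], "turn": [[0,0,0],[0,0,0],[0,0,0],[0,0,0],[0,0,0],[0,0,0],[0,0,0],[0,0,0],[0,0,0],[0,0,0],[0,0,0],[0,0,0]], "grip": [1,1,1,1,1,1,1,1,1,1,1,1]}}

```text
clock: 12.75
tcp_pos: [0.5257, -0.1841, 0.1121]
tool_rot: [[0.284, -0.001, 0.959], [-0.959, -0.0, 0.284], [0.0, -1.0, -0.001]]
wrist_force: [-1.0, 2.5, -1.7]
gripper_width: 0.0242
```

```bash
python3 chk.py 23 20
```

```text
13.05 tcp [ 0.5259 -0.1838  0.1122] want [ 0.5261 -0.1837]
F [-0.8027  2.6402 -1.3123] M [ 0.6312  0.2071 -0.0024]
cam pos [-37.9398  47.5809] defl cam mm [-3.0406  5.2239] normal 4.78366473605274 tang -3.694762617768445
[[0.0033, 0, -0.0037], [0.0069, 0, -0.0072], [0.0107, 0, -0.0104], [0.0148, 0, -0.0133], [0.019, 0, -0.016], [0.0234, 0, -0.0183], [0.0279, 0, -0.0203], [0.0326, 0, -0.022], [0.0374, 0, -0.0234], [0.0423, 0, -0.0244], [0.0473, 0, -0.025], [0.0522, 0, -0.0254], [0.0572, 0, -0.0253], [0.0622, 0, -0.0249], [0.0671, 0, -0.0242], [0.072, 0, -0.0231], [0.0766, 0, -0.0216], [0.0815, 0, -0.0204], [0.0864, 0, -0.0194], [0.0913, 0, -0.0188]] 43
```

Call:
{"method": "drive_tool", "body": {"translation": [[0.0033,0,-0.0037],[0.0069,0,-0.0072],[0.0107,0,-0.0104],[0.0148,0,-0.0133],[0.019,0,-0.016],[0.0234,0,-0.0183],[0.0279,0,-0.0203],[0.0326,0,-0.022],[0.0374,0,-0.0234],[0.0423,0,-0.0244],[0.0473,0,-0.025],[0.0522,0,-0.0254],[0.0522,0,-0.0254]], "turn": [[0,0,0],[0,0,0],[0,0,0],[0,0,0],[0,0,0],[0,0,0],[0,0,0],[0,0,0],[0,0,0],[0,0,0],[0,0,0],[0,0,0],[0,0,0]], "grip": [1,1,1,1,1,1,1,1,1,1,1,1,1]}}

```text
clock: 14.35
tcp_pos: [0.5231, -0.2014, 0.1122]
tool_rot: [[0.284, -0.0, 0.959], [-0.959, -0.0, 0.284], [0.0, -1.0, -0.0]]
wrist_force: [-2.2, 0.3, -1.3]
gripper_width: 0.0244
```

```bash
python3 chk.py 35 20
```

```text
14.65 tcp [ 0.5231 -0.201   0.1122] want [ 0.5232 -0.2009]
F [-2.0586  0.8332 -1.9109] M [ 0.2019  0.5702 -0.0109]
cam pos [-37.289   30.1758] defl cam mm [-5.4537  0.8211] normal 4.519875353340945 tang -3.1604020641249413
[[0.005, 0, 0.0], [0.01, 0, 0.0004], [0.0149, 0, 0.0011], [0.0198, 0, 0.0022], [0.0244, 0, 0.0038], [0.0293, 0, 0.005], [0.0342, 0, 0.0059], [0.0391, 0, 0.0066], [0.0441, 0, 0.007], [0.049, 0, 0.0071], [0.054, 0, 0.0069], [0.059, 0, 0.0065], [0.0639, 0, 0.0058], [0.0688, 0, 0.0048], [0.0736, 0, 0.0035], [0.0784, 0, 0.002], [0.083, 0, 0.0002], [0.0876, 0, -0.0018], [0.092, 0, -0.0041], [0.0963, 0, -0.0067]] 55
```

Call:
{"method": "drive_tool", "body": {"translation": [[0.005,0,0],[0.01,0,0.0004],[0.0149,0,0.0011],[0.0198,0,0.0022],[0.0244,0,0.0038],[0.0293,0,0.005],[0.0342,0,0.0059],[0.0391,0,0.0066],[0.0441,0,0.007],[0.049,0,0.0071],[0.054,0,0.0069],[0.059,0,0.0065],[0.0639,0,0.0058],[0.0688,0,0.0048],[0.0688,0,0.0048]], "turn": [[0,0,0],[0,0,0],[0,0,0],[0,0,0],[0,0,0],[0,0,0],[0,0,0],[0,0,0],[0,0,0],[0,0,0],[0,0,0],[0,0,0],[0,0,0],[0,0,0],[0,0,0]], "grip": [1,1,1,1,1,1,1,1,1,1,1,1,1,1,1]}}

```text
clock: 16.15
tcp_pos: [0.5305, -0.2205, 0.1122]
tool_rot: [[0.285, 0.0, 0.959], [-0.959, -0.0, 0.285], [0.0, -1.0, 0.0]]
wrist_force: [-1.8, 1.5, -1.8]
gripper_width: 0.0246
```

```bash
python3 chk.py 49 20
```

```text
16.45 tcp [ 0.5305 -0.2203  0.1122] want [ 0.5305 -0.2203]
F [-2.1194  1.2308 -1.6189] M [ 0.1847  0.5461 -0.011 ]
cam pos [-26.313   12.6328] defl cam mm [-5.2122  0.7137] normal 4.849410591770847 tang -2.0395924141951833
[[0.0048, 0, -0.0013], [0.0096, 0, -0.0028], [0.0142, 0, -0.0046], [0.0188, 0, -0.0066], [0.0232, 0, -0.0089], [0.0275, 0, -0.0115], [0.0316, 0, -0.0142], [0.0356, 0, -0.0172], [0.0394, 0, -0.0205], [0.043, 0, -0.0239], [0.0465, 0, -0.0275], [0.0497, 0, -0.0313], [0.0527, 0, -0.0353], [0.0554, 0, -0.0394], [0.058, 0, -0.0437], [0.0603, 0, -0.0482], [0.0623, 0, -0.0527], [0.0641, 0, -0.0574], [0.0656, 0, -0.0621], [0.0673, 0, -0.0668]] 69
```

Call:
{"method": "drive_tool", "body": {"translation": [[0.0048,0,-0.0013],[0.0096,0,-0.0028],[0.0142,0,-0.0046],[0.0188,0,-0.0066],[0.0232,0,-0.0089],[0.0275,0,-0.0115],[0.0316,0,-0.0142],[0.0356,0,-0.0172],[0.0394,0,-0.0205],[0.043,0,-0.0239],[0.0465,0,-0.0275],[0.0497,0,-0.0313],[0.0527,0,-0.0353],[0.0554,0,-0.0394],[0.0554,0,-0.0394]], "turn": [[0,0,0],[0,0,0],[0,0,0],[0,0,0],[0,0,0],[0,0,0],[0,0,0],[0,0,0],[0,0,0],[0,0,0],[0,0,0],[0,0,0],[0,0,0],[0,0,0],[0,0,0]], "grip": [1,1,1,1,1,1,1,1,1,1,1,1,1,1,1]}}

```text
clock: 17.95
tcp_pos: [0.5238, -0.2398, 0.1122]
tool_rot: [[0.284, 0.0, 0.959], [-0.959, -0.0, 0.284], [0.0, -1.0, 0.0]]
wrist_force: [-0.9, 1.7, -1.5]
gripper_width: 0.0244
```

```bash
python3 chk.py 63 20
```

```text
18.25 tcp [ 0.5239 -0.2396  0.1122] want [ 0.5239 -0.2396]
F [-0.912   1.9657 -1.2587] M [0.5738 0.268  0.0069]
cam pos [-28.9396  -7.6087] defl cam mm [-3.4713  4.6126] normal 5.30387796510811 tang -2.27926163185906
[[0.0025, 0, -0.0043], [0.0048, 0, -0.0087], [0.0069, 0, -0.0133], [0.0087, 0, -0.0179], [0.0102, 0, -0.0226], [0.0118, 0, -0.0273], [0.0137, 0, -0.032], [0.0158, 0, -0.0365], [0.0181, 0, -0.0409], [0.0207, 0, -0.0452], [0.0235, 0, -0.0493], [0.0265, 0, -0.0533], [0.0296, 0, -0.0571], [0.033, 0, -0.0608], [0.0366, 0, -0.0643], [0.0403, 0, -0.0676], [0.0442, 0, -0.0707], [0.0482, 0, -0.0736], [0.0524, 0, -0.0763], [0.0568, 0, -0.0788]] 83
```

Call:
{"method": "drive_tool", "body": {"translation": [[0.0025,0,-0.0043],[0.0048,0,-0.0087],[0.0069,0,-0.0133],[0.0087,0,-0.0179],[0.0102,0,-0.0226],[0.0118,0,-0.0273],[0.0137,0,-0.032],[0.0158,0,-0.0365],[0.0181,0,-0.0409],[0.0207,0,-0.0452],[0.0235,0,-0.0493],[0.0265,0,-0.0533],[0.0296,0,-0.0571],[0.0296,0,-0.0571]], "turn": [[0,0,0],[0,0,0],[0,0,0],[0,0,0],[0,0,0],[0,0,0],[0,0,0],[0,0,0],[0,0,0],[0,0,0],[0,0,0],[0,0,0],[0,0,0],[0,0,0]], "grip": [1,1,1,1,1,1,1,1,1,1,1,1,1,1]}}

```text
clock: 19.65
tcp_pos: [0.5096, -0.2534, 0.1122]
tool_rot: [[0.284, -0.0, 0.959], [-0.959, -0.0, 0.284], [0.0, -1.0, -0.0]]
wrist_force: [-0.8, 2.5, -2.0]
gripper_width: 0.0244
```

```bash
python3 chk.py 76 20
```

```text
19.95 tcp [ 0.5098 -0.2531  0.1122] want [ 0.51  -0.253]
F [-1.0747  2.0814 -1.8849] M [0.5708 0.2369 0.013 ]
cam pos [-39.8902 -23.5152] defl cam mm [-3.1938  4.642 ] normal 4.636150057392535 tang -3.202295734558702
[[0.0034, 0, -0.0037], [0.0069, 0, -0.0072], [0.0107, 0, -0.0105], [0.0146, 0, -0.0136], [0.0186, 0, -0.0165], [0.0228, 0, -0.0192], [0.0271, 0, -0.0217], [0.0316, 0, -0.0239], [0.0361, 0, -0.0259], [0.0408, 0, -0.0277], [0.0455, 0, -0.0293], [0.0503, 0, -0.0306], [0.0552, 0, -0.0316], [0.0601, 0, -0.0324], [0.0651, 0, -0.033], [0.0701, 0, -0.0333], [0.075, 0, -0.0333], [0.08, 0, -0.0331], [0.085, 0, -0.0326], [0.0899, 0, -0.0319]] 96
```

Call:
{"method": "drive_tool", "body": {"translation": [[0.0034,0,-0.0037],[0.0069,0,-0.0072],[0.0107,0,-0.0105],[0.0146,0,-0.0136],[0.0186,0,-0.0165],[0.0228,0,-0.0192],[0.0271,0,-0.0217],[0.0316,0,-0.0239],[0.0361,0,-0.0259],[0.0408,0,-0.0277],[0.0455,0,-0.0293],[0.0503,0,-0.0306],[0.0552,0,-0.0316],[0.0601,0,-0.0324],[0.0601,0,-0.0324]], "turn": [[0,0,0],[0,0,0],[0,0,0],[0,0,0],[0,0,0],[0,0,0],[0,0,0],[0,0,0],[0,0,0],[0,0,0],[0,0,0],[0,0,0],[0,0,0],[0,0,0],[0,0,0]], "grip": [1,1,1,1,1,1,1,1,1,1,1,1,1,1,1]}}

```text
clock: 21.45
tcp_pos: [0.5057, -0.2735, 0.1122]
tool_rot: [[0.284, 0.0, 0.959], [-0.959, -0.0, 0.284], [0.0, -1.0, -0.0]]
wrist_force: [-0.8, 0.0, -1.6]
gripper_width: 0.0243
```

```bash
python3 chk.py 90 20
```

```text
21.75 tcp [ 0.5057 -0.2732  0.1122] want [ 0.5058 -0.273 ]
F [-1.9207  0.873  -1.8113] M [ 0.1904  0.5282 -0.0052]
cam pos [-39.9935 -44.0093] defl cam mm [-5.0659  0.7949] normal 4.477551810168826 tang -2.4993825091013337
[[0.005, 0, -0.0005], [0.0099, 0, -0.0008], [0.0149, 0, -0.0009], [0.0199, 0, -0.0007], [0.0249, 0, -0.0002], [0.0298, 0, 0.0005], [0.0347, 0, 0.0015], [0.0395, 0, 0.0027], [0.0433, 0, 0.0036], [0.0481, 0, 0.0048], [0.053, 0, 0.0056], [0.058, 0, 0.006], [0.063, 0, 0.0061], [0.0679, 0, 0.0059], [0.0729, 0, 0.0053], [0.0778, 0, 0.0043], [0.0826, 0, 0.003], [0.0873, 0, 0.0013], [0.0919, 0, -0.0007], [0.0963, 0, -0.003]] 110
```

Call:
{"method": "drive_tool", "body": {"translation": [[0.005,0,-0.0005],[0.0099,0,-0.0008],[0.0149,0,-0.0009],[0.0199,0,-0.0007],[0.0249,0,-0.0002],[0.0298,0,0.0005],[0.0347,0,0.0015],[0.0395,0,0.0027],[0.0433,0,0.0036],[0.0481,0,0.0048],[0.053,0,0.0056],[0.058,0,0.006],[0.063,0,0.0061],[0.0679,0,0.0059],[0.0679,0,0.0059]], "turn": [[0,0,0],[0,0,0],[0,0,0],[0,0,0],[0,0,0],[0,0,0],[0,0,0],[0,0,0],[0,0,0],[0,0,0],[0,0,0],[0,0,0],[0,0,0],[0,0,0],[0,0,0]], "grip": [1,1,1,1,1,1,1,1,1,1,1,1,1,1,1]}}

```text
clock: 23.25
tcp_pos: [0.5133, -0.2922, 0.1122]
tool_rot: [[0.285, 0.0, 0.959], [-0.959, 0.0, 0.285], [-0.0, -1.0, 0.0]]
wrist_force: [-1.8, 0.2, -2.1]
gripper_width: 0.0247
```

```bash
python3 chk.py 104 20
```

```text
23.55 tcp [ 0.5133 -0.292   0.1122] want [ 0.5133 -0.2921]
F [-2.2271  0.4354 -1.3896] M [ 0.1341  0.5743 -0.0124]
cam pos [-28.8544 -61.1712] defl cam mm [-5.3685  0.2207] normal 4.855374500577091 tang -2.301167532516617
[[0.0049, 0, -0.0006], [0.0098, 0, -0.0016], [0.0146, 0, -0.0029], [0.0193, 0, -0.0046], [0.0239, 0, -0.0066], [0.0283, 0, -0.0088], [0.0327, 0, -0.0112], [0.0371, 0, -0.0135], [0.0415, 0, -0.0159], [0.0459, 0, -0.0182], [0.0503, 0, -0.0206], [0.0547, 0, -0.0229]] 116
```

Call:
{"method": "drive_tool", "body": {"translation": [[0.0049,0,-0.0006],[0.0098,0,-0.0016],[0.0146,0,-0.0029],[0.0193,0,-0.0046],[0.0239,0,-0.0066],[0.0283,0,-0.0088],[0.0327,0,-0.0112],[0.0371,0,-0.0135],[0.0415,0,-0.0159],[0.0459,0,-0.0182],[0.0503,0,-0.0206],[0.0547,0,-0.0229],[0.0591,0,-0.0252],[0.0635,0,-0.0276],[0.0635,0,-0.0276],[0.0635,0,-0.0276]], "turn": [[0,0,0],[0,0,0],[0,0,0],[0,0,0],[0,0,0],[0,0,0],[0,0,0],[0,0,0],[0,0,0],[0,0,0],[0,0,0],[0,0,0],[0,0,0],[0,0,0],[0,0,0],[0,0,0]], "grip": [1,1,1,1,1,1,1,1,1,1,1,1,1,1,1,1]}}

```text
clock: 25.15
tcp_pos: [0.5108, -0.3127, 0.1122]
tool_rot: [[0.285, 0.0, 0.959], [-0.959, -0.0, 0.285], [0.0, -1.0, 0.0]]
wrist_force: [-2.6, 1.6, -1.7]
gripper_width: 0.0245
```

```bash
python3 chk.py 116 1; python3 - <<'E'
from gen import *
s=read_state(); w=s['tcp_pos'][:2]; print(Rz(np.radians(-th))@(w-te)*1000)
save('scene','scene9.png')
im=cv2.imread('pics/scene9.png'); a=cv2.resize(im[130:200,285:355],None,fx=8,fy=8,interpolation=cv2.INTER_CUBIC);cv2.imwrite('pics/c14.png',a)
E
```

```text
25.45 tcp [ 0.5108 -0.3126  0.1122] want [ 0.5114 -0.3098]
F [-1.6816  1.4001 -1.5076] M [0.3617 0.426  0.0036]
cam pos [-27.2    -78.8974] defl cam mm [-4.4764  2.4757] normal 4.4764002826925635 tang -2.4756926337783542
[] 116
[-27.23   -81.8118]
```

View pics/c14.png

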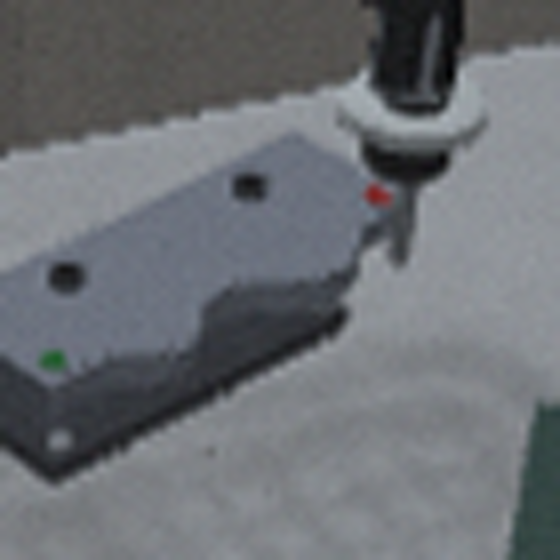

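The pin is on the straight lead-out at the red dot, pressed about 4.5 mm. I'll back off, lift, and return to the fork.

Call:
{"method": "drive_tool", "body": {"translation": [[-0.009,0,-0.016],[-0.02,0,-0.037],[-0.03,0,-0.056],[-0.035,0,-0.065],[-0.035,0,-0.065],[-0.035,-0.03,-0.065],[-0.035,-0.1,-0.065],[-0.035,-0.18,-0.065],[-0.035,-0.25,-0.065],[-0.035,-0.28,-0.065],[-0.035,-0.28,-0.065],[-0.035,-0.28,-0.065]], "turn": [[0,0,0],[0,0,0],[0,0,0],[0,0,0],[0,0,0],[0,0,0],[0,0,0],[0,0,0],[0,0,0],[0,0,0],[0,0,0],[0,0,0]], "grip": [1,1,1,1,1,1,1,1,1,1,1,1]}}

```text
clock: 26.7
tcp_pos: [0.4888, -0.308, 0.1956]
tool_rot: [[0.285, -0.001, 0.959], [-0.959, 0.0, 0.285], [-0.0, -1.0, -0.001]]
wrist_force: [-1.0, -0.8, -2.4]
gripper_width: 0.0242
```

```bash
python3 - <<'E'
from gen import *
c=W[104]+(.0635-.035)*.3*RX+(-.0276-.065)*.3*RZ
s=read_state(); print(s['clock'],s['tcp_pos'],c,s['moment'])
print(share(np.array([.5683,.1040])-c))
E
```

```text
26.7 [ 0.4888 -0.308   0.1956] [ 0.4891 -0.3082] [0.0109 0.0159 0.0067]
[-1.2419, 0.0, 0.6442]
```

Call:
{"method": "drive_tool", "body": {"translation": [[-0.05,0,0.026],[-0.15,0,0.078],[-0.28,0,0.145],[-0.42,0,0.218],[-0.55,0,0.285],[-0.65,0,0.337],[-0.7,0,0.363]], "turn": [[0,0,0],[0,0,0],[0,0,0],[0,0,0],[0,0,0],[0,0,0],[0,0,0]], "grip": [1,1,1,1,1,1,1]}}

```text
clock: 27.4
tcp_pos: [0.5333, -0.07, 0.1954]
tool_rot: [[0.291, -0.001, 0.957], [-0.957, 0.002, 0.291], [-0.002, -1.0, -0.001]]
wrist_force: [0.6, -0.1, -1.7]
gripper_width: 0.0246
```

Call:
{"method": "drive_tool", "body": {"translation": [[-0.06,0,0.031],[-0.16,0,0.083],[-0.28,0,0.145],[-0.39,0,0.202],[-0.48,0,0.249],[-0.53,0,0.275],[-0.5419,0,0.2811],[-0.5419,0,0.2811],[-0.5419,0,0.2811],[-0.5419,0,0.2811],[-0.5419,0,0.2811]], "turn": [[0,0,0],[0,0,0],[0,0,0],[0,0,0],[0,0,0],[0,0,0],[0,0,0],[0,0,0],[0,0,0],[0,0,0],[0,0,0]], "grip": [1,1,1,1,1,1,1,1,1,1,1]}}

```text
clock: 28.5
tcp_pos: [0.5682, 0.1027, 0.1962]
tool_rot: [[0.283, -0.0, 0.959], [-0.959, -0.001, 0.283], [0.001, -1.0, -0.0]]
wrist_force: [-0.0, -0.3, -2.0]
gripper_width: 0.0245
```

```bash
python3 - <<'E'
from h import *
s=wrist('w15'); print(s['clock'],s['tcp_pos'],s['tool_rot'],s['gripper_width'],s['wrist_force'],s['moment'])
save('scene','scene15.png')
a=[cv2.resize(cv2.imread('pics/%s.png'%n)[150:250,170:250],None,fx=4.5,fy=4.5,interpolation=cv2.INTER_CUBIC) for n in('scene5','scene15')]
cv2.imwrite('pics/c15.png',np.hstack(a))
a=[cv2.resize(cv2.imread('pics/%s.png'%n)[170:370,180:340],(400,500),interpolation=cv2.INTER_CUBIC) for n in('w5','w15')]
cv2.imwrite('pics/c16.png',np.hstack(a))
E
```

```text
28.5 [0.5682 0.1027 0.1962] [[ 0.283  -0.0001  0.9591]
 [-0.9591 -0.0006  0.283 ]
 [ 0.0005 -1.     -0.0003]] 0.024459785182367716 [-0.0188 -0.3466 -2.0299] [0.012  0.0481 0.0054]
```

View pics/c15.png

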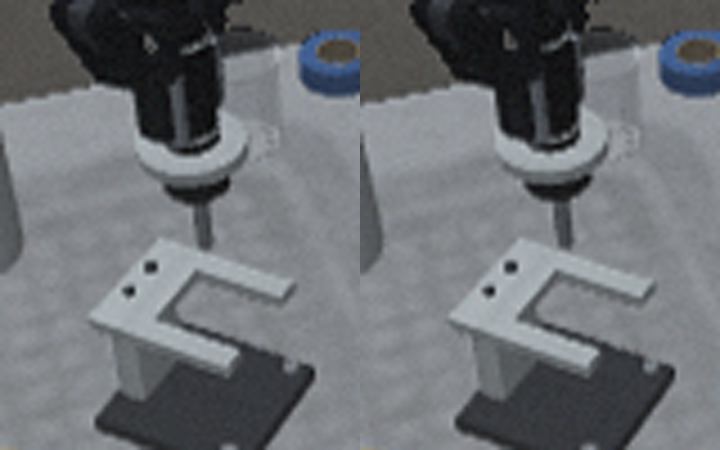

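View pics/c16.png

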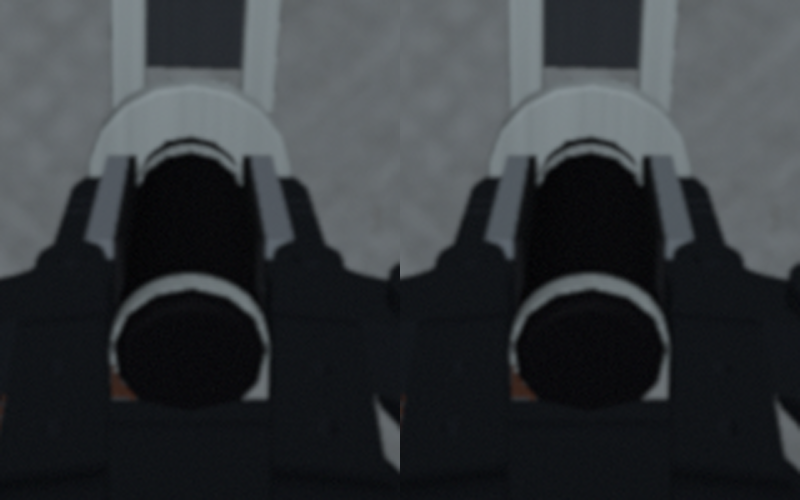

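The probe sits in the grip exactly as it did after the first lift, upright and on the same offset, so I'll lower it by the same path.

Call:
{"method": "drive_tool", "body": {"translation": [[0,0.02,0],[0,0.07,0],[0,0.13,0],[0,0.19,0],[0,0.24,0],[0,0.28,0],[0,0.305,0],[0,0.32,0],[0,0.33,0],[0,0.335,0],[0,0.335,0],[0,0.335,0]], "turn": [[0,0,0],[0,0,0],[0,0,0],[0,0,0],[0,0,0],[0,0,0],[0,0,0],[0,0,0],[0,0,0],[0,0,0],[0,0,0],[0,0,0]], "grip": [1,1,1,1,1,1,1,1,1,1,1,1]}}

```text
clock: 29.8
tcp_pos: [0.5685, 0.1041, 0.0962]
tool_rot: [[0.285, 0.001, 0.959], [-0.959, 0.0, 0.285], [0.0, -1.0, 0.001]]
wrist_force: [-0.0, -0.0, -2.1]
gripper_width: 0.024
```

```bash
python3 - <<'E'
from h import *
cl,m,e=avg(6); print(cl);print(m.reshape(3,3))
wrist('w16')
a=[cv2.resize(cv2.imread('pics/%s.png'%n)[120:370,160:360],(400,500),interpolation=cv2.INTER_CUBIC) for n in('w4','w16')]
cv2.imwrite('pics/c17.png',np.hstack(a))
save('scene','scene16.png')
cv2.imwrite('pics/c18.png',cv2.resize(cv2.imread('pics/scene16.png')[150:260,170:270],None,fx=5,fy=5,interpolation=cv2.INTER_CUBIC))
E
```

```text
30.05
[[ 0.5684  0.1041  0.0961]
 [-0.2758  0.0595 -1.9276]
 [ 0.0162 -0.0058  0.0113]]
```

View pics/c17.png

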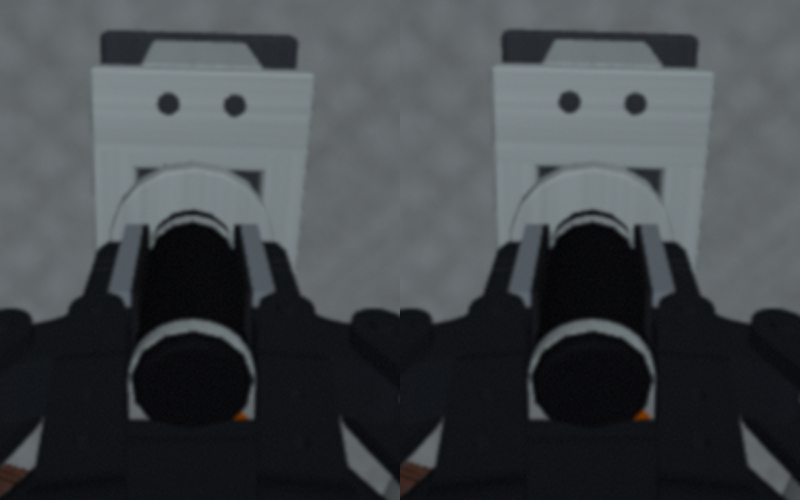

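View pics/c18.png

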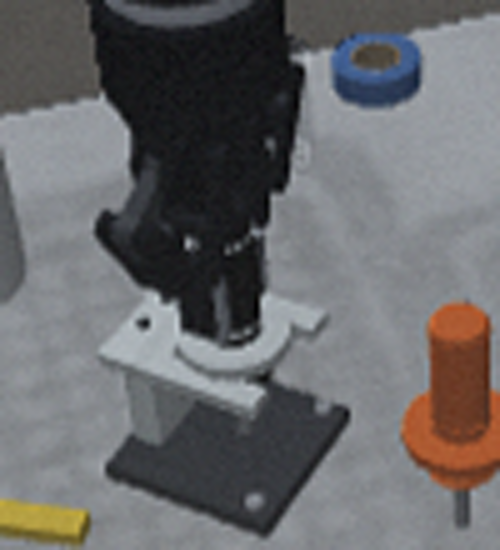

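It matches the pre-lift view and is about 1.3 mm above the seat. I'll lower the rest of the way and check the force.

Call:
{"method": "drive_tool", "body": {"translation": [[0,0.002,0],[0,0.004,0],[0,0.0045,0],[0,0.0045,0]], "turn": [[0,0,0],[0,0,0],[0,0,0],[0,0,0]], "grip": [1,1,1,1]}}

```text
clock: 30.55
tcp_pos: [0.5683, 0.1041, 0.0947]
tool_rot: [[0.285, 0.0, 0.959], [-0.959, -0.0, 0.285], [0.0, -1.0, 0.0]]
wrist_force: [-1.2, -0.3, 4.3]
gripper_width: 0.0243
```

```bash
python3 - <<'E'
from h import *
cl,m,e=avg(6); print(cl);print(m.reshape(3,3))
E
```

```text
30.8
[[ 0.5683  0.1041  0.0947]
 [-2.0824 -0.5618  4.4124]
 [-0.1465  0.469   0.0044]]
```

The collar is seated, with the fork carrying the weight. I'll release.

Call:
{"method": "drive_tool", "body": {"translation": [[0,0,0],[0,0,0],[0,0,0],[0,0,0],[0,0,0],[0,0,0],[0,0,0],[0,0,0]], "turn": [[0,0,0],[0,0,0],[0,0,0],[0,0,0],[0,0,0],[0,0,0],[0,0,0],[0,0,0]], "grip": [0,-0.5,-1,-1,-1,-1,-1,-1]}}

```text
clock: 31.6
tcp_pos: [0.5682, 0.104, 0.0943]
tool_rot: [[0.285, 0.0, 0.959], [-0.959, -0.0, 0.285], [0.0, -1.0, 0.0]]
wrist_force: [-0.8, 0.2, -0.1]
gripper_width: 0.0852
```

```bash
python3 - <<'E'
from h import *
s=wrist('w17'); print(s['clock'],s['tcp_pos'],s['gripper_width'],s['wrist_force'])
E
```

```text
31.6 [0.5682 0.104  0.0943] 0.08520254693413805 [-0.7635  0.165  -0.136 ]
```

View pics/w17.png

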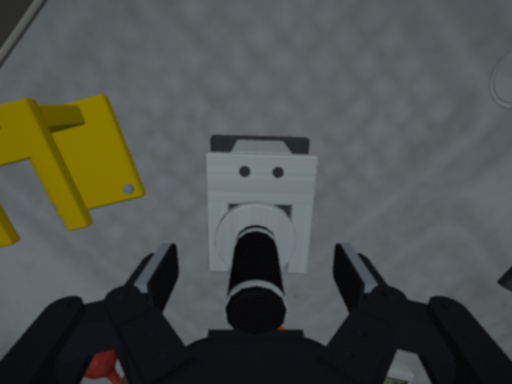

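The fingers are open and clear, and the probe hangs as it did before. I'll withdraw upward and verify.

Call:
{"method": "drive_tool", "body": {"translation": [[0,-0.03,0],[0,-0.1,0],[0,-0.2,0],[0,-0.3,0],[0,-0.4,0],[0,-0.457,-0.05],[0.05,-0.457,-0.175],[0.0756,-0.457,-0.175],[0.0756,-0.457,-0.175],[0.0756,-0.457,-0.175]], "turn": [[0,0,0],[0,0,0],[0,0,0],[0,0,0],[0,0,0],[0,0,0],[0,0,0],[0,0,0],[0,0,0],[0,0,0]], "grip": [-1,-1,-1,-1,-1,-1,-1,-1,-1,-1]}}

```text
clock: 32.65
tcp_pos: [0.5251, 0.0678, 0.2319]
tool_rot: [[0.285, 0.001, 0.959], [-0.959, 0.001, 0.285], [-0.0, -1.0, 0.001]]
wrist_force: [-0.2, 0.5, 0.0]
gripper_width: 0.0856
```

```bash
python3 - <<'E'
from h import *
s=wrist('w18'); print(s['clock'],s['tcp_pos'],s['wrist_force'])
im=cv2.imread('pics/w18.png')
cv2.imwrite('pics/c19.png',cv2.resize(im[70:165,195:280],None,fx=6,fy=6,interpolation=cv2.INTER_CUBIC))
save('scene','scene18.png'); save('side','side18.png')
E
```

```text
32.65 [0.5251 0.0678 0.2319] [-0.2075  0.452   0.032 ]
```

View pics/c19.png

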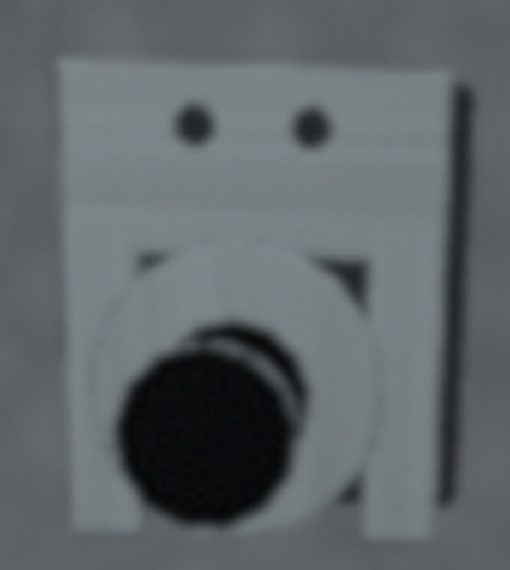

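View pics/scene18.png

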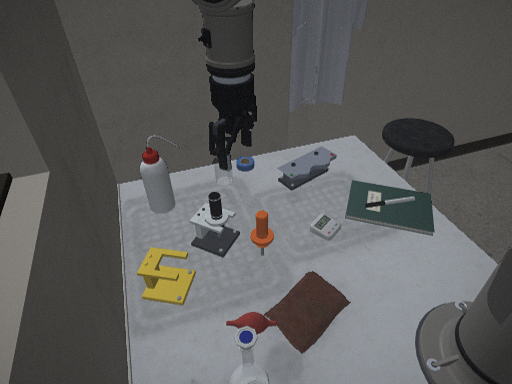

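```bash
python3 - <<'E'
from h import *
c=np.load('pics/w18.npz')
f=lambda x,y,s=6,ox=195,oy=70:((x+.5)/s-.5+ox,(y+.5)/s-.5+oy)
st=[((-28,34),(74,530)),((-28,20),(141,530)),((-28,-20),(366,538)),((-28,-34),(433,538)),((22,20),(138,254)),((22,-20),(368,261))]
W=[ray(c,*f(*p),.078) for _,p in st]
t,th,r=fit2d([np.array(l)/1000 for l,_ in st],W); print('stand',t,np.degrees(th))
print('top',ray(c,*f(206,435),.148),'collar',ray(c,*f(237,388),.086))
a=cv2.imread('pics/scene0.png').astype(int);b=cv2.imread('pics/scene18.png').astype(int)
d=abs(a-b).max(2)
for n,(r0,r1,c0,c1) in {'tape':(150,175,232,258),'timer':(208,240,308,345),'probe/stand':(188,255,188,242),'cam':(145,190,275,340)}.items(): print(n,d[r0:r1,c0:c1].max(),d[r0:r1,c0:c1].mean())
E
```

```text
stand [0.5682 0.1024] 15.21793660718865
top [0.5674 0.1043 0.148 ] collar [0.5673 0.1046 0.086 ]
tape 15 5.958461538461538
timer 16 6.927364864864865
probe/stand 110 8.363736871199558
cam 15 6.673162393162393
```

```bash
python3 -c "
from plant import job_done
print(job_done())"
```

```text
the job is handed in; nothing more can be done
None
```

I traced the whole edge from the green dot to the red dot, hung the probe back in its fork, let go and handed the job in at about 33 s. The hand-in reports no verdict, so the results below are my own checks.

- **Contact along the edge:** I checked at ten stops from the first hollow to the red dot. The pin was pressed about 4.5–5.4 mm off centre towards the edge, roughly 2 N, and friction dragged it back another 2–4 mm. I did not measure contact between the stops.
- **Edge position:** The first press showed the edge about 1.9 mm farther from the probe than the cameras had put it, so I shifted the path by that much. With the shift, the pin stood 3.9–4.4 mm in front of the edge at the five stops where I worked it out; its radius is 4 mm.
- **Probe in the fork:** In the last wrist picture the collar is about 2.4 mm from the seat point. Handle top and collar line up within about 0.3 mm, so the probe is upright. The gripper is open and well clear.
- **Other objects:** The tape, the timer and the cam look the same in the first and last scene pictures. The gripper hid the beaker in the last scene picture, so I did not check it that way, but the arm never went near it.

The scene camera read about 3.5 mm different from the wrist camera, and the side camera about 2 mm. I worked from the wrist camera and the contact readings.

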